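Count three rubber stoppers into the parts counter

ROBOT

A 6-joint arm with a two-finger parallel gripper is mounted at the origin on the work surface. World frame = base frame: x ahead of the robot, y to its left, z up, the work surface at z = 0. Lengths are in m, angles in rad, forces in N, time in s.
With the tool pointing down it reaches from about 0.25 to 0.8 m from the base axis. Payload 3.9 kg.
Tool frame: the origin (TCP) lies midway between the tips of the shut fingers; the grasp point (between the pads) lies 19 mm behind it; x points along the fingers, z is the direction in which the jaws open and shut, and the axes are right-handed (so a half turn about x gives the same grasp; the last joint's range is limited). The gripper opens to 85 mm and grips with 20 to 120 N. Pads are 22 mm wide; open, the fingers measure 114 mm over their backs; the gripper's body (76 mm by 85 mm) begins 54 mm behind the grasp point. The pads swing forward as they close: fully open they stand 13 mm farther back than shut.
Start: joints at [1.185, 0.26, -0.138, 1.173, 0, 1.571], TCP at [0.198, 0.486, 0.193] pointing down, gripper open.
Joint ranges: [-2.78, 2.78], [-0.83, 1.72], [-1.28, 1.37], [-1.9, 2.12], [-1.57, 1.48], [-3.14, 3.14]. Speed limits (rad/s): [2.57, 2.57, 3.14, 3.14, 3.14, 3.14].

INTERFACE

Orientations are given as a 3x3 rotation matrix whose columns are the frame's x, y, z axes.
In Python, from station import get_obs, optics, robot gives the robot as it stands.
- The arm moves only by the tool apply_moves, never from a script. Its argument "commands" is a list of rows, each an object of numbers: "tx", "ty", "tz": the shift along the world's x, y, z normalised to -1 to 1, where 1 is 750 mm; "rx", "ry", "rz": the turn, a rotation vector about the world's x, y, z normalised to -1 to 1, where 1 is 120 degrees. In form: [{"tx": .., "ty": .., "tz": .., "rx": .., "ry": .., "rz": ..}, ...]. A call has 1 to 10 rows; each row is the pose to reach, as a shift and turn from the pose measured when the call began; what a row does not reach only later rows make up. A row lasts 1/10 s, in which the tool goes at most 50 mm and 8.59 degrees, less where a joint would pass 70% of its speed; a pose out of reach is approached as far as the arm can. A call with a number of a shift or a turn outside -1 to 1 is refused whole. A call with a gripper value outside its range is refused whole. "jaw" is the closure, from 0 (fully open) to 1 (shut), set as the call begins (left out, the last holds). The fingers move at their own pace and stop on an object; "squeeze" is the grip in N (left out, the last holds). Time passes only in rows, so rows that repeat a pose let the fingers close. It gives the time, the measured TCP pose, the force and the opening at its end, in the units of the state.
- get_obs(): the state, without advancing time (a new reading comes with each control period).
- optics.camera(name): name is "side" or "top" or "wrist"; returns a dict with "image" (400x640x3 uint8, red, green, blue), "intrinsics" (3x3 intrinsics, pixels), "rvec" (rotation vector, rad) and "tvec" (3), from world to camera coordinates, as OpenCV has them; the wrist camera has in their place "tool_from_camera" (4x4, takes a point from camera to tool coordinates, whose origin is the TCP and whose axes are the tool frame's). Camera axes: x right, y down, z forward; pixel columns grow to the right and rows downward; lengths in m; the calibration is good to about 2 mm. The wrist camera is an equidistant fisheye: a pixel r from the principal point sees the ray r / f radians off the axis. A picture is of the moment at which its call begins: read the wrist's pose just before it. There is no depth.
- robot.hand_in(): hands the job in, once; it reports no verdict.
The state is a dict: "t": time; "q": joint angles; "joint_velocities": joint speeds; "tau": joint torques, N m; "ee_pos": TCP position; "orientation": TCP orientation; "ft_force": force on the tool from outside, world axes, zero at the start; "torque": the same for the moment, N m; "width": finger opening in m.
Only numpy, scipy, OpenCV 4.12 (cv2) and the standard library are available. Lean on these libraries where they do the work, as an engineer would, in place of code of your own. Each camera call takes 0.05 s, during which the arm holds its last target.

TASK

Count the three small rubber stoppers on the feed plate into the parts counter: with the fingertips or the outside of the fingers sweep them along the plate and through the gate, one at a time, so that each drops into the slot behind it. Pick none of them up. Leave the wide bung, the little jar and the other things on the bench where they are, and finish with the hand clear of everything.

Things in the scene. Friction and masses are not known exactly. Their poses are not given: they have to be found in the camera images.
- counter: white bench-top parts counter, fixed during a run (it stands elsewhere each time): feed plate, gate, slot and display housing follow one another along its +y. Origin on the bench (z = 0) straight below the middle of the gate; z is up, +y is the direction in which parts go through the gate. All x and y below are in this frame, in mm.
- plate (a point): middle of the flat, level, bare metal feed plate, on its surface, 80 mm above the bench. The plate reaches from x = -151 to 151 and y = -191 to 0; a steel rim 16 mm high and 4 mm thick stands round it, broken only by the gate.
- gate (a point): middle of the gate, on the plate's edge at y = 0. The gate is an opening 50 mm wide in the rim, between two black light-barrier posts (x = 25 to 37 and -37 to -25, y = -4 to 12, 34 mm high above the plate). At y = 0 the plate ends and the slot begins; a stopper whose centre is pushed about 28 mm past this edge falls in for certain.
- slot (a point): middle of the slot's floor, 40 mm past the gate, 10 mm above the bench. The slot is an open well 52 mm wide in x, from y = 0 to 80, its floor 70 mm below the plate; lips 16 mm high above the plate's level stand along its two sides. Three stoppers fit in it below the plate's level however they fall.
- housing (a point): middle of the top of the display housing, a closed white box past the slot: x = -155 to 155, y = 80 to 250, 135 mm high above the bench
- stopper1_center (a point): grey rubber stopper one: a flat disc 32 mm in diameter and 14 mm high, about 13 g, lying on the feed plate. All three are alike. This point is its centre, 7 mm above its underside.
- stopper2_center (a point): grey rubber stopper two: a flat disc 32 mm in diameter and 14 mm high, about 13 g, lying on the feed plate. All three are alike. This point is its centre, 7 mm above its underside.
- stopper3_center (a point): grey rubber stopper three: a flat disc 32 mm in diameter and 14 mm high, about 13 g, lying on the feed plate. All three are alike. This point is its centre, 7 mm above its underside.
- bung_center (a point): wide rubber bung of the same grey rubber, standing on the feed plate: 54 mm in diameter at the foot, 46 mm at the top, 34 mm high, too wide for the gate. It stays there. This point is its centre, 17 mm up.
- jar_center (a point): little glass sample jar with a steel lid, 40 mm in diameter, 46 mm high, standing on the feed plate in the corner beside the gate (+x side). It stays there. This point is its centre, 23 mm up.
- tub1: culture tub with a foil lid, 120 mm in diameter, 130 mm high, on the bench to the robot's right; origin at the centre of its underside
- tub2: a second such tub, on the bench to the robot's right, farther out; origin at the centre of its underside
- lamp: glass alcohol lamp, 76 mm in diameter, 96 mm high, on the bench to the right of the counter, farther out; origin at the centre of its underside
- spray: spray bottle, 72 mm in diameter, 206 mm high, on the bench to the robot's left; origin at the centre of its underside
- forceps: steel forceps 160 mm long, lying on the bench to the right, nearer the robot than the counter; origin under its middle, x along it
- stopper1: the same stopper's body; origin at the centre of its underside
- stopper2: the same stopper's body; origin at the centre of its underside
- stopper3: the same stopper's body; origin at the centre of its underside

How it is judged:
By the outcome, as a careful person would: the job done as asked, in the order asked, and still so for the second after the job is handed in, with the robot touching nothing.
It also fails if it takes over 72 s, if anything falls off the work surface, if the arm or the gripper's body presses on something with over 40 N, if the wrist force passes 120 N, or if a joint passes its speed limit or range.

## Working session

There is one attempt and no reset: what is moved stays moved. The work goes in short steps, Python scripts to look and compute and a tool call to move; the robot and the scene stay as the last step left them, time stands still between calls to the robot, and variables do not carry over. Pictures are saved under pics/ and viewed, and the job is handed in when it is done.

Besides the shell and the picture viewer there is one more tool, called as name([rows], argument=value, ...), one row to a line, values as JSON. apply_moves: Moves the arm, as the interface text tells. Scaled input: -1 to 1 covers 750 mm each way for a shift and 120 degrees each way for a turn. Its arguments: {"type":"object","properties":{"commands":{"type":"array","items":{"type":"object","properties":{"tx":{"type":"number","minimum":-1,"maximum":1},"ty":{"type":"number","minimum":-1,"maximum":1},"tz":{"type":"number","minimum":-1,"maximum":1},"rx":{"type":"number","minimum":-1,"maximum":1},"ry":{"type":"number","minimum":-1,"maximum":1},"rz":{"type":"number","minimum":-1,"maximum":1}}}},"jaw":{"type":"number"},"squeeze":{"type":"number"}},"required":["commands"]}

```bash
mkdir -p pics; ls
python3 - <<'E'
from station import get_obs, optics, robot
import cv2
o=get_obs(); print({k:o[k] for k in ['t','ee_pos','orientation','ft_force','width']})
for n in ['top','side','wrist']:
    c=optics.camera(n); cv2.imwrite(f'pics/{n}0.png',c['image'][:,:,::-1])
    print(n,c['intrinsics'],c.get('rvec'),c.get('tvec'),c.get('tool_from_camera'))
E
```

```text
pics
{'t': 0.0, 'ee_pos': array([0.19728773, 0.48572301, 0.19216571]), 'orientation': array([[-7.39470461e-04, -9.26490085e-01,  3.76318450e-01],
       [-1.79239260e-03,  3.76319176e-01,  9.26488351e-01],
       [-9.99998120e-01,  1.06003644e-05, -1.93891088e-03]]), 'ft_force': array([ 0.07583796, -0.15567564,  0.34354323]), 'width': 0.0851267959993076}
top [[506.93571614   0.         318.49101007]
 [  0.         506.93571614 198.55384143]
 [  0.           0.           1.        ]] [ 2.16479739 -2.13363585  0.14380656] [-0.00374025  0.48475917  1.5873193 ] None
side [[362.47326232   0.         318.83216939]
 [  0.         362.47326232 199.39296099]
 [  0.           0.           1.        ]] [ 2.40642097 -0.41580593  0.16560186] [-0.46586659  0.20409828  1.02405988] None
wrist [[309.70691629   0.         320.75354742]
 [  0.         309.70691629 195.81603736]
 [  0.           0.           1.        ]] None None [[ 1.70229970e-04 -2.69538123e-01  9.62989705e-01 -1.82003411e-01]
 [ 7.31665857e-04 -9.62989427e-01 -2.69538175e-01  6.81017828e-02]
 [ 9.99999718e-01  7.50470163e-04  3.32821803e-05 -1.33387117e-04]
 [ 0.00000000e+00  0.00000000e+00  0.00000000e+00  1.00000000e+00]]
```

View pics/top0.png

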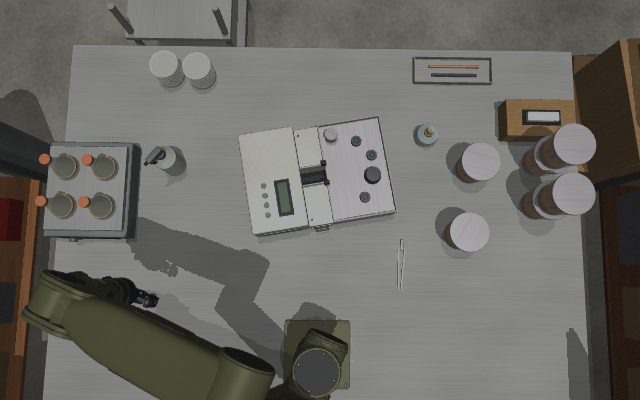

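View pics/side0.png

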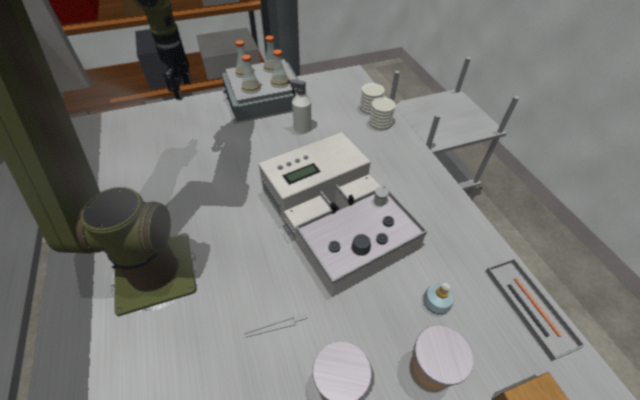

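View pics/wrist0.png

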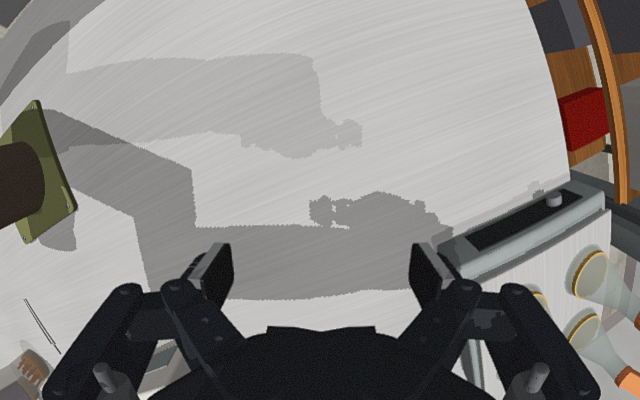

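Top view: the counter is in the middle, with its plate on the right (x about 318–395 px). The jar is at (330,134), the bung at (372,175), and the stoppers near (356,141), (371,155) and (364,197). Gate and slot are near (315,173).

Run:
```python
import cv2
im=cv2.imread('pics/top0.png')[105:245,230:410]
cv2.imwrite('pics/top0z.png',cv2.resize(im,None,fx=4.2,fy=4.2,interpolation=cv2.INTER_CUBIC))
im=cv2.imread('pics/side0.png')[130:300,250:435]
cv2.imwrite('pics/side0z.png',cv2.resize(im,None,fx=3.5,fy=3.5,interpolation=cv2.INTER_CUBIC))
```

```text
(no output)
```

View pics/top0z.png

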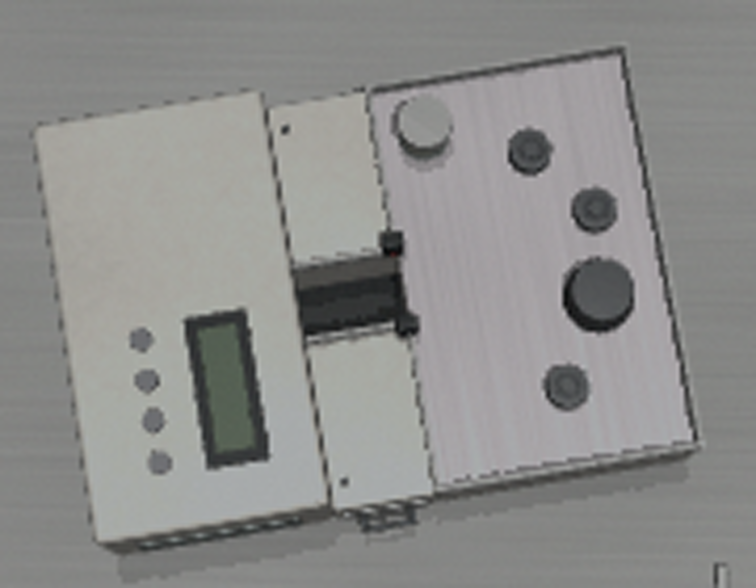

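View pics/side0z.png

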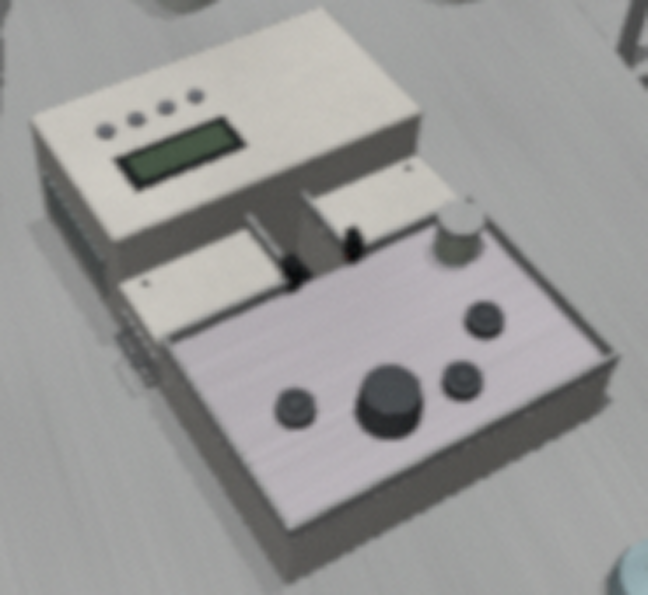

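```bash
cat > h.py <<'E'
import numpy as np,cv2
from station import get_obs, optics, robot
def cast(c,uv,z):
    R=cv2.Rodrigues(np.array(c['rvec'],float))[0]; t=np.array(c['tvec'],float)
    K=c['intrinsics']; d=R.T@np.linalg.solve(K,[uv[0],uv[1],1.]); o=-R.T@t
    return o+d*(z-o[2])/d[2]
def rigid(P,W):
    P=np.array(P,float);W=np.array(W,float);a=P.mean(0);b=W.mean(0)
    H=(P-a).T@(W-b);th=np.arctan2(H[0,1]-H[1,0],H[0,0]+H[1,1])
    R=np.array([[np.cos(th),-np.sin(th)],[np.sin(th),np.cos(th)]]);return th,R,b-R@a
E
python3 - <<'E'
from h import *
c=optics.camera('top')
zz=lambda p:(np.array(p)+.5)/4.2+[230,105]-.5
L=[((155,-195),(624,48),96),((-155,-195),(698,446),96),((155,250),(36,128),135),((-155,250),(97,543),135),((155,80),(262,93),135),((-155,80),(327,512),135),((31,4),(391,240),114),((-31,4),(406,322),114)]
P=[np.array(a[0])/1000 for a in L]; W=[cast(c,zz(a[1]),a[2]/1000)[:2] for a in L]
th,R,t=rigid(P,W); print(np.degrees(th),t)
print(np.round((np.array(W)-(np.array(P)@R.T+t))*1000,1))
print('cam',-cv2.Rodrigues(c['rvec'])[0].T@c['tvec'])
# dark blobs
s=optics.camera('side')
for n,cam,roi in (('top',c,(318,115,400,220)),('side',s,(300,185,425,285))):
    im=cam['image'];g=im.max(2).astype(int)
    x0,y0,x1,y1=roi
    for thr in (100,):
        m=np.zeros_like(g,np.uint8);m[y0:y1,x0:x1]=(g[y0:y1,x0:x1]<thr)
        k,lab,st,ce=cv2.connectedComponentsWithStats(m)
        for i in range(1,k):
            if st[i,4]>25:
                w=[(R.T@(cast(cam,ce[i],z)[:2]-t)*1000).round(1) for z in (.087,.094,.114)]
                print(n,st[i],ce[i].round(1),w)
# jar
print('jar top',R.T@(cast(c,zz((425,122)),.126)[:2]-t)*1000)
for a in [(262,93),(36,128)]: print(cast(c,zz(a),.135))
E
```

```text
10.301818959111412 [ 0.55605675 -0.01855052]
[[-3.   2.1]
 [ 3.2  4. ]
 [-1.4 -4.7]
 [ 3.3 -3.3]
 [-3.4 -0.9]
 [-2.8  1.9]
 [ 1.9  0.8]
 [ 2.3  0.1]]
cam [ 0.26414106 -0.00313318  1.63853828]
top [319 116  77  94 208] [370.4 144.5] [array([  68.4, -153.3]), array([  66.8, -152.3]), array([  62.3, -149.4])]
top [324 132  13  11  38] [329.1 139.3] [array([106.2, -28.5]), array([104.4, -28.1]), array([ 99.4, -26.8])]
top [351 136  10  11  90] [355.5 140.7] [array([  88.1, -109.2]), array([  86.4, -108.4]), array([  81.6, -106.2])]
top [366 150  11  11  90] [370.8 154.7] [array([  35.9, -148.8]), array([  34.5, -147.8]), array([  30.3, -145. ])]
top [318 159  12  27 196] [322.5 173.3] [array([ 2.7, 10. ]), array([ 1.4, 10.3]), array([-2.3, 11. ])]
top [364 166  17  18 242] [372. 175.] [array([ -27.9, -141. ]), array([ -29.1, -140.1]), array([ -32.4, -137.4])]
top [360 192  10  11  88] [364.4 196.7] [array([ -91.2, -105.6]), array([ -92.1, -104.8]), array([ -94.6, -102.6])]
top [351 212  45   8  94] [374.1 216.2] [array([-155.6, -124.4]), array([-156.2, -123.5]), array([-157.9, -121.1])]

[... 334 characters left out ...]
8])]
side [383 217  10  10  79] [387.8 221.4] [array([  87.8, -114. ]), array([  83.7, -117.7]), array([  71.8, -128.3])]
side [ 300  233  125   52 1489] [363.4 262.1] [array([ -49. , -189.5]), array([ -52. , -192.6]), array([ -60.6, -201.3])]
side [352 235  19  20 304] [360.9 244.8] [array([ -24.4, -141.7]), array([ -27.6, -145.1]), array([ -36.7, -155. ])]
side [377 234  10  10  89] [381.6 238.5] [array([  36.8, -152.9]), array([  33.1, -156.2]), array([  22.5, -165.9])]
side [329 241  11  11  94] [334.1 246.5] [array([ -90.5, -110. ]), array([ -93.2, -113.7]), array([-100.7, -124.4])]
jar top [112.97508777 -34.10689282]
[0.69086745 0.08700418 0.135     ]
[0.66242437 0.25040789 0.135     ]
```

The frame fit leaves 2–4 mm residuals and agrees with the given sizes. The two views put the stoppers at about (88,-111), (36,-151) and (-91,-107) in the counter frame. I'll move over the plate with the jaws shut, then look through the wrist camera.

apply_moves([
  {"tx": 0.05,"ty": -0.08,"tz": 0.05,"rz": -0.05},
  {"tx": 0.503,"ty": -0.804,"tz": 0.05,"rz": -0.48},
  {"tx": 0.503,"ty": -0.804,"tz": 0.05,"rz": -0.48},
  {"tx": 0.503,"ty": -0.804,"tz": 0.05,"rz": -0.48},
  {"tx": 0.503,"ty": -0.804,"tz": 0.05,"rz": -0.48},
  {"tx": 0.503,"ty": -0.804,"tz": 0.05,"rz": -0.48},
  {"tx": 0.503,"ty": -0.804,"tz": 0.05,"rz": -0.48},
  {"tx": 0.503,"ty": -0.804,"tz": 0.05,"rz": -0.48},
  {"tx": 0.503,"ty": -0.804,"tz": 0.05,"rz": -0.48},
  {"tx": 0.503,"ty": -0.804,"tz": 0.05,"rz": -0.48},
], jaw=1)

```text
validation failed for argument at $.co...
```

apply_moves([
  {"tx": 0.05,"ty": -0.08,"tz": 0.05,"rx": 0,"ry": 0,"rz": -0.05},
  {"tx": 0.503,"ty": -0.804,"tz": 0.05,"rx": 0,"ry": 0,"rz": -0.48},
  {"tx": 0.503,"ty": -0.804,"tz": 0.05,"rx": 0,"ry": 0,"rz": -0.48},
  {"tx": 0.503,"ty": -0.804,"tz": 0.05,"rx": 0,"ry": 0,"rz": -0.48},
  {"tx": 0.503,"ty": -0.804,"tz": 0.05,"rx": 0,"ry": 0,"rz": -0.48},
  {"tx": 0.503,"ty": -0.804,"tz": 0.05,"rx": 0,"ry": 0,"rz": -0.48},
  {"tx": 0.503,"ty": -0.804,"tz": 0.05,"rx": 0,"ry": 0,"rz": -0.48},
  {"tx": 0.503,"ty": -0.804,"tz": 0.05,"rx": 0,"ry": 0,"rz": -0.48},
  {"tx": 0.503,"ty": -0.804,"tz": 0.05,"rx": 0,"ry": 0,"rz": -0.48},
  {"tx": 0.503,"ty": -0.804,"tz": 0.05,"rx": 0,"ry": 0,"rz": -0.48},
], jaw=1)

```text
t: 1.25
ee_pos: [0.4602, 0.0653, 0.2258]
orientation: [[-0.0, -0.179, 0.984], [0.0, 0.984, 0.179], [-1.0, 0.0, -0.0]]
ft_force: [1.0, 1.4, -0.1]
width: 0.0002
```

apply_moves([
  {"tx": 0.152,"ty": -0.243,"tz": 0,"rx": 0,"ry": 0,"rz": 0},
  {"tx": 0.152,"ty": -0.243,"tz": 0,"rx": 0,"ry": 0,"rz": 0},
  {"tx": 0.152,"ty": -0.243,"tz": 0,"rx": 0,"ry": 0,"rz": 0},
  {"tx": 0.152,"ty": -0.243,"tz": 0,"rx": 0,"ry": 0,"rz": 0},
  {"tx": 0.152,"ty": -0.243,"tz": 0,"rx": 0,"ry": 0,"rz": 0},
  {"tx": 0.152,"ty": -0.243,"tz": 0,"rx": 0,"ry": 0,"rz": 0},
  {"tx": 0.152,"ty": -0.243,"tz": 0,"rx": 0,"ry": 0,"rz": 0},
])

```text
t: 1.95
ee_pos: [0.5736, -0.1168, 0.2253]
orientation: [[-0.002, -0.178, 0.984], [0.001, 0.984, 0.178], [-1.0, 0.001, -0.002]]
ft_force: [-0.6, 0.1, -0.4]
width: -0.0001
```

```bash
cat >> h.py <<'E'
def wcast(c,o,uv,z):
    K=c['intrinsics'];d=np.array([uv[0]-K[0,2],uv[1]-K[1,2]]);r=np.hypot(*d);a=r/K[0,0]
    v=np.array([*(d/max(r,1e-9)*np.sin(a)),np.cos(a)]);T=np.array(c['tool_from_camera'])
    Rt=np.array(o['orientation']);p=np.array(o['ee_pos'])+Rt@T[:3,3];v=Rt@T[:3,:3]@v
    return p+v*(z-p[2])/v[2]
E
python3 - <<'E'
from h import *
o=get_obs();c=optics.camera('wrist');print(o['t'],o['ee_pos'],o['ft_force'])
cv2.imwrite('pics/w1.png',c['image'][:,:,::-1])
E
```

```text
1.95 [ 0.57364584 -0.11677736  0.22525545] [-0.57521399  0.10389612 -0.41774851]
```

View pics/w1.png

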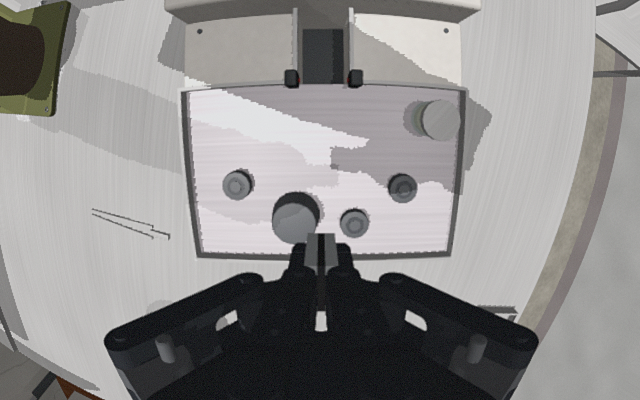

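Run:
```python
import cv2
im=cv2.imread('pics/w1.png')[60:270,170:480]
im=cv2.resize(im,None,fx=2.55,fy=2.55,interpolation=cv2.INTER_CUBIC);cv2.imwrite('pics/w1z.png',im)
```

```text
(no output)
```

View pics/w1z.png

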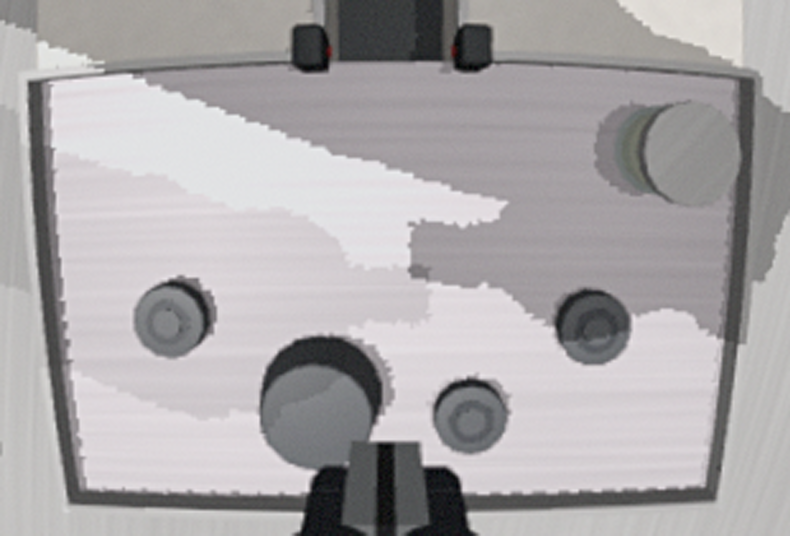

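Run:
```python
from h import *
o=get_obs();c=optics.camera('wrist')
zz=lambda p:(np.array(p)+.5)/2.55+[170,60]-.5
L=[((155,-195),(716,498),96),((-155,-195),(72,500),96),((151,-191),(704,486),80),((-151,-191),(86,488),80),((25,-4),(455,69),80),((-25,-4),(328,69),80),((25,0),(455,61),80),((-25,0),(330,61),80)]
P=[np.array(a[0])/1000 for a in L]; W=[wcast(c,o,zz(a[1]),a[2]/1000)[:2] for a in L]
th,R,t=rigid(P,W); print(np.degrees(th),t)
print(np.round(((np.array(W)-(np.array(P)@R.T+t))@R)*1000,1))
for n,p,z in [('s3',(168,320),.094),('s2',(470,416),.094),('s1',(593,327),.094),('bung',(316,414),.114),('jar',(692,152),.126)]:
    w=wcast(c,o,zz(p),z); print(n,w[:2].round(4),(R.T@(w[:2]-t)*1000).round(1))
print('diam',[1000*np.linalg.norm(wcast(c,o,zz(a),.094)-wcast(c,o,zz(b),.094)) for a,b in [((434,416),(507,416)),((557,327),(630,327))]])
z=o['ee_pos'][2]
for p in [(350,442),(421,442),(376,442),(397,442)]: print('tip',(np.array(o['orientation']).T@(wcast(c,o,zz(p),z)-o['ee_pos'])*1000).round(1))
```

```text
10.693067420089166 [ 0.55871745 -0.01823906]
[[-4.6  2.9]
 [ 4.8  4. ]
 [-0.4 -2.3]
 [ 2.  -1.3]
 [ 0.3 -0.6]
 [-1.6 -0.4]
 [ 0.3 -1.2]
 [-0.7 -1. ]]
s3 [ 0.4852 -0.1402] [ -94.9 -106.2]
s2 [ 0.6178 -0.1588] [  32.  -149.1]
s1 [ 0.6609 -0.1111] [  83.2 -110.2]
bung [ 0.5538 -0.162 ] [ -31.5 -140.4]
jar [ 0.6738 -0.0322] [110.5 -35.1]
diam [np.float64(31.312727732010742), np.float64(32.05673334662193)]
tip [ 0.  -7.5 -8.7]
tip [-0.  -7.4  9. ]
tip [-0.  -7.4 -2.2]
tip [-0.  -7.4  3. ]
```

```bash
cat >> h.py <<'E'
TH=np.radians(10.6);RC=np.array([[np.cos(TH),-np.sin(TH)],[np.sin(TH),np.cos(TH)]]);TC=np.array([.5585,-.0182])
def mv(x,y,z,ang=None):
    "counter mm target, z mm world, ang=counter-frame angle of tool y (deg)"
    o=get_obs();p=np.array(o['ee_pos']);w=RC@np.array([x,y])/1000+TC
    d=np.array([*w,z/1000])-p
    R=np.array(o['orientation']);s=''
    if ang is not None:
        yd=np.radians(ang)+TH;c,sn=np.cos(yd),np.sin(yd)
        Rt=np.array([[0,c,sn],[0,sn,-c],[-1,0,0]])
        s=np.round(np.degrees(cv2.Rodrigues(Rt@R.T)[0].ravel())/120,4)
    print((x,y,z),'shift',np.round(d/.75,4),'turn',s)
def where():
    o=get_obs();print(round(o['t'],2),'counter',(RC.T@(np.array(o['ee_pos'])[:2]-TC)*1000).round(1),'z',o['ee_pos'][2].round(4),'F',np.round(o['ft_force'],1),'q',np.round(o['q'],2),'w',o['width'])
E
python3 - <<'E'
from h import *
where();mv(109,-130,130,142);mv(109,-130,85,142);mv(20,-60,85,142)
E
```

```text
2.05 counter [ -3.3 -98.7] z 0.2258 F [-0.4  0.1 -0.4] q [-0.2   0.36  0.09  1.3   0.    1.19] w -2.651715562454437e-05
(109, -130, 130) shift [ 0.1549 -0.0135 -0.1277] turn [-1.000e-04 -7.000e-04  4.355e-01]
(109, -130, 85) shift [ 0.1549 -0.0135 -0.1877] turn [-1.000e-04 -7.000e-04  4.355e-01]
(20, -60, 85) shift [ 0.0211  0.0564 -0.1877] turn [-1.000e-04 -7.000e-04  4.355e-01]
```

apply_moves([
  {"tx": 0.155,"ty": -0.0135,"tz": -0.08,"rx": 0,"ry": 0,"rz": 0.4355},
  {"tx": 0.155,"ty": -0.0135,"tz": -0.08,"rx": 0,"ry": 0,"rz": 0.4355},
  {"tx": 0.155,"ty": -0.0135,"tz": -0.08,"rx": 0,"ry": 0,"rz": 0.4355},
  {"tx": 0.155,"ty": -0.0135,"tz": -0.08,"rx": 0,"ry": 0,"rz": 0.4355},
  {"tx": 0.155,"ty": -0.0135,"tz": -0.08,"rx": 0,"ry": 0,"rz": 0.4355},
  {"tx": 0.155,"ty": -0.0135,"tz": -0.08,"rx": 0,"ry": 0,"rz": 0.4355},
  {"tx": 0.155,"ty": -0.0135,"tz": -0.1277,"rx": 0,"ry": 0,"rz": 0.4355},
  {"tx": 0.155,"ty": -0.0135,"tz": -0.16,"rx": 0,"ry": 0,"rz": 0.4355},
  {"tx": 0.155,"ty": -0.0135,"tz": -0.1877,"rx": 0,"ry": 0,"rz": 0.4355},
  {"tx": 0.155,"ty": -0.0135,"tz": -0.1877,"rx": 0,"ry": 0,"rz": 0.4355},
])

```text
t: 3.05
ee_pos: [0.6863, -0.1237, 0.0819]
orientation: [[-0.008, -0.889, 0.458], [0.001, 0.458, 0.889], [-1.0, 0.008, -0.003]]
ft_force: [-0.9, -1.0, -0.6]
width: -0.0002
```

Run:
```python
from h import *
where();mv(20,-60,85,142)
c=optics.camera('wrist');cv2.imwrite('pics/w2.png',c['image'][:,:,::-1])
c=optics.camera('side');cv2.imwrite('pics/s2.png',cv2.resize(c['image'][130:290,260:440,::-1],None,fx=3.5,fy=3.5,interpolation=cv2.INTER_CUBIC))
```

```text
3.05 counter [ 106.2 -127.2] z 0.0819 F [-0.9 -1.  -0.6] q [-0.18  0.62  0.15  1.11 -0.    0.3 ] w -0.00019040358633303384
(20, -60, 85) shift [-0.1295  0.067   0.0042] turn [-0.0004 -0.0039 -0.001 ]
```

View pics/w2.png

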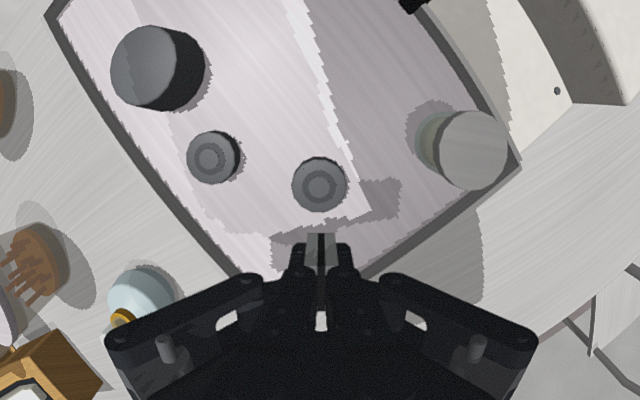

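View pics/s2.png

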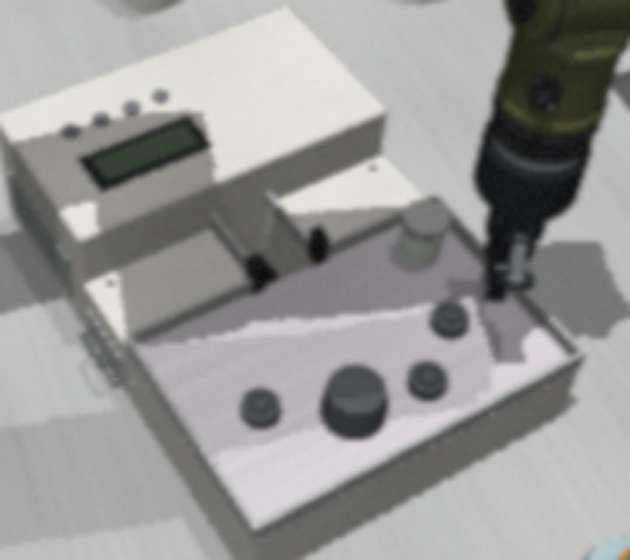

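Stopper 1 is at (319,184), straight ahead of the fingertips at (321,235), with a gap between them. Next I push it diagonally towards the gate.

apply_moves([
  {"tx": -0.005,"ty": 0.003,"tz": 0.006,"rx": 0,"ry": -0.004,"rz": 0},
  {"tx": -0.02,"ty": 0.0105,"tz": 0.006,"rx": 0,"ry": -0.004,"rz": 0},
  {"tx": -0.035,"ty": 0.018,"tz": 0.006,"rx": 0,"ry": -0.004,"rz": 0},
  {"tx": -0.05,"ty": 0.026,"tz": 0.006,"rx": 0,"ry": -0.004,"rz": 0},
  {"tx": -0.065,"ty": 0.0335,"tz": 0.006,"rx": 0,"ry": -0.004,"rz": 0},
  {"tx": -0.08,"ty": 0.0415,"tz": 0.006,"rx": 0,"ry": -0.004,"rz": 0},
  {"tx": -0.095,"ty": 0.049,"tz": 0.006,"rx": 0,"ry": -0.004,"rz": 0},
  {"tx": -0.11,"ty": 0.057,"tz": 0.006,"rx": 0,"ry": -0.004,"rz": 0},
  {"tx": -0.122,"ty": 0.063,"tz": 0.006,"rx": 0,"ry": -0.004,"rz": 0},
  {"tx": -0.1295,"ty": 0.067,"tz": 0.006,"rx": 0,"ry": -0.004,"rz": 0},
])

```text
t: 4.15
ee_pos: [0.5921, -0.074, 0.0917]
orientation: [[0.009, -0.889, 0.458], [-0.0, 0.458, 0.889], [-1.0, -0.008, 0.004]]
ft_force: [-0.6, -0.9, -0.1]
width: -0.0
```

Run:
```python
from h import *
where();o=get_obs()
c=optics.camera('wrist');cv2.imwrite('pics/w3.png',c['image'][:,:,::-1])
mv(20,-60,130);mv(35,-72,130);mv(0,-90,130,90)
```

```text
4.15 counter [ 22.7 -61. ] z 0.0917 F [-0.6 -0.9 -0.1] q [-0.12  0.43 -0.15  0.98  0.    0.35] w -2.0544579893360732e-05
(20, -60, 130) shift [-0.0026  0.0002  0.0515] turn 
(35, -72, 130) shift [ 0.02   -0.0118  0.0515] turn 
(0, -90, 130) shift [-0.0214 -0.044   0.0515] turn [ 0.0017  0.0033 -0.4344]
```

View pics/w3.png

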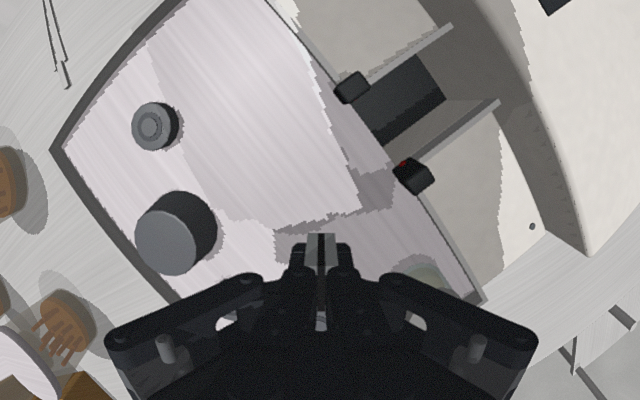

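Stopper 1 isn't in the wrist view in front of the fingers. I'll check the other cameras.

Run:
```python
from h import *
where()
c=optics.camera('side');cv2.imwrite('pics/s3.png',cv2.resize(c['image'][130:290,260:440,::-1],None,fx=3.5,fy=3.5,interpolation=cv2.INTER_CUBIC))
c=optics.camera('top');cv2.imwrite('pics/t3.png',cv2.resize(c['image'][105:245,230:410,::-1],None,fx=4.2,fy=4.2,interpolation=cv2.INTER_CUBIC))
where()
```

```text
4.2 counter [ 21.9 -60.5] z 0.0914 F [-1.   1.  -0.4] q [-0.12  0.43 -0.15  0.98  0.    0.35] w 0.0002732832355702177
4.3 counter [ 23.  -61.4] z 0.0909 F [0.7 0.2 0.4] q [-0.13  0.43 -0.15  0.98  0.    0.35] w -1.714131019319707e-05
```

View pics/s3.png

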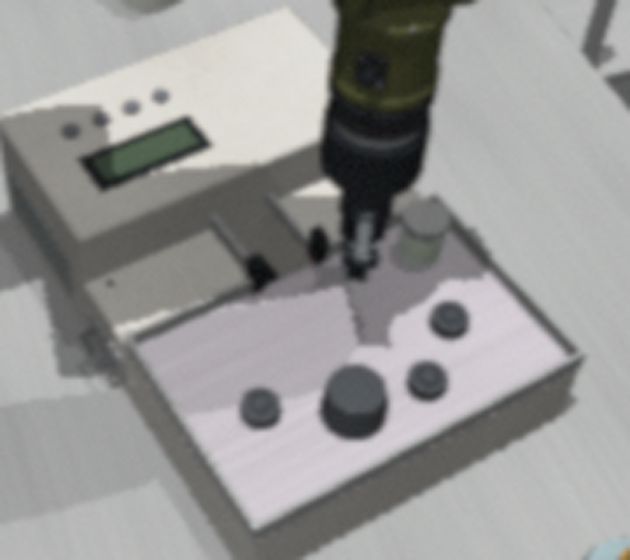

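View pics/t3.png

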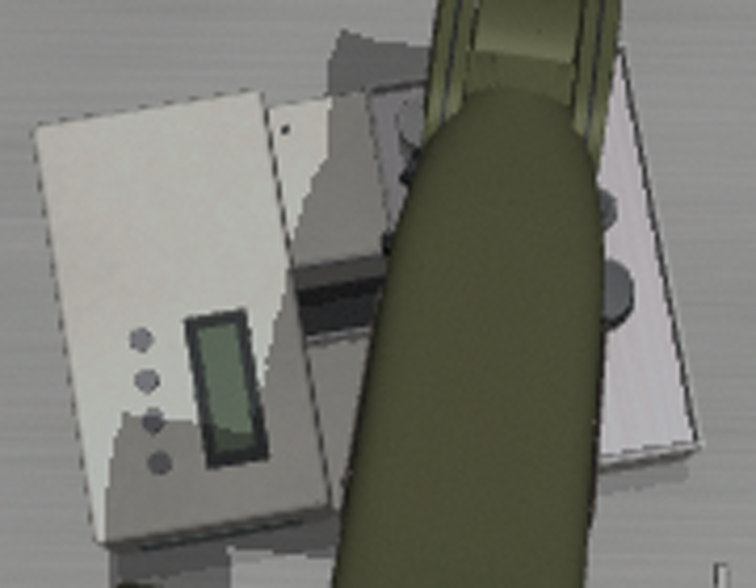

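The sweep passed over stopper 1, which hasn't moved. The measured z was 91 mm where I wanted 86, so I'm checking how the arm settles.

apply_moves([
  {"tx": 0,"ty": 0,"tz": 0,"rx": 0,"ry": 0,"rz": 0},
  {"tx": 0,"ty": 0,"tz": 0,"rx": 0,"ry": 0,"rz": 0},
  {"tx": 0,"ty": 0,"tz": 0,"rx": 0,"ry": 0,"rz": 0},
])

```text
t: 4.6
ee_pos: [0.5928, -0.0746, 0.0907]
orientation: [[0.008, -0.889, 0.459], [-0.001, 0.459, 0.889], [-1.0, -0.008, 0.003]]
ft_force: [-0.2, -0.9, 0.2]
width: 0.0001
```

Run:
```python
from h import *
where();print(get_obs()['orientation'].round(4)[:,0]);
c=optics.camera('wrist');where();print(get_obs()['orientation'].round(4)[:,0],get_obs()['joint_velocities'])
```

```text
4.6 counter [ 23.4 -61.7] z 0.0907 F [-0.2 -0.9  0.2] q [-0.13  0.43 -0.15  0.98  0.    0.35] w 9.253816021140983e-05
[ 8.2e-03 -6.0e-04 -1.0e+00]
4.65 counter [ 23.3 -61.7] z 0.0907 F [ 0.3 -0.   0. ] q [-0.13  0.43 -0.15  0.98  0.    0.35] w -0.00010650827517720221
[ 8.e-03 -6.e-04 -1.e+00] [ 7.67198342e-04 -8.00933364e-05 -3.42032372e-03 -1.14126496e-04
 -2.38768194e-04 -6.69723122e-04]
```

Run:
```python
from h import *
mv(65,-97,130,142);mv(111,-132,130,142);mv(111,-132,84,142)
```

```text
(65, -97, 130) shift [ 0.0634 -0.0361  0.0524] turn [ 0.0003  0.0038 -0.0008]
(111, -132, 130) shift [ 0.1322 -0.0707  0.0524] turn [ 0.0003  0.0038 -0.0008]
(111, -132, 84) shift [ 0.1322 -0.0707 -0.0089] turn [ 0.0003  0.0038 -0.0008]
```

apply_moves([
  {"tx": 0.0,"ty": 0.0,"tz": 0.04,"rx": 0,"ry": 0.004,"rz": 0},
  {"tx": 0.03,"ty": -0.016,"tz": 0.052,"rx": 0,"ry": 0.004,"rz": 0},
  {"tx": 0.07,"ty": -0.037,"tz": 0.052,"rx": 0,"ry": 0.004,"rz": 0},
  {"tx": 0.11,"ty": -0.059,"tz": 0.052,"rx": 0,"ry": 0.004,"rz": 0},
  {"tx": 0.132,"ty": -0.0707,"tz": 0.052,"rx": 0,"ry": 0.004,"rz": 0},
  {"tx": 0.132,"ty": -0.0707,"tz": 0.035,"rx": 0,"ry": 0.004,"rz": 0},
  {"tx": 0.132,"ty": -0.0707,"tz": 0.02,"rx": 0,"ry": 0.004,"rz": 0},
  {"tx": 0.132,"ty": -0.0707,"tz": 0.005,"rx": 0,"ry": 0.004,"rz": 0},
  {"tx": 0.132,"ty": -0.0707,"tz": -0.006,"rx": 0,"ry": 0.004,"rz": 0},
  {"tx": 0.132,"ty": -0.0707,"tz": -0.006,"rx": 0,"ry": 0.004,"rz": 0},
])

```text
t: 5.65
ee_pos: [0.6895, -0.1268, 0.0842]
orientation: [[-0.004, -0.889, 0.458], [0.0, 0.458, 0.889], [-1.0, 0.004, -0.002]]
ft_force: [-0.3, 0.1, -0.2]
width: -0.0001
```

Run:
```python
from h import *
where();mv(111,-132,84,142);mv(20,-61,84,142)
```

```text
5.65 counter [ 108.8 -130.8] z 0.0842 F [-0.3  0.1 -0.2] q [-0.18  0.62  0.16  1.12 -0.    0.29] w -0.00010062869519538672
(111, -132, 84) shift [ 0.0032 -0.001  -0.0003] turn [-0.0001 -0.0021 -0.001 ]
(20, -61, 84) shift [-0.1335  0.0698 -0.0003] turn [-0.0001 -0.0021 -0.001 ]
```

apply_moves([
  {"tx": 0,"ty": 0,"tz": 0,"rx": 0,"ry": 0,"rz": 0},
  {"tx": -0.003,"ty": 0.0015,"tz": -0.001,"rx": 0,"ry": 0,"rz": 0},
  {"tx": -0.008,"ty": 0.004,"tz": -0.001,"rx": 0,"ry": 0,"rz": 0},
  {"tx": -0.015,"ty": 0.008,"tz": -0.001,"rx": 0,"ry": 0,"rz": 0},
  {"tx": -0.022,"ty": 0.0115,"tz": -0.001,"rx": 0,"ry": 0,"rz": 0},
  {"tx": -0.03,"ty": 0.0155,"tz": -0.001,"rx": 0,"ry": 0,"rz": 0},
  {"tx": -0.038,"ty": 0.02,"tz": -0.001,"rx": 0,"ry": 0,"rz": 0},
  {"tx": -0.046,"ty": 0.024,"tz": -0.001,"rx": 0,"ry": 0,"rz": 0},
  {"tx": -0.053,"ty": 0.0277,"tz": -0.001,"rx": 0,"ry": 0,"rz": 0},
  {"tx": -0.058,"ty": 0.0303,"tz": -0.001,"rx": 0,"ry": 0,"rz": 0},
])

```text
t: 6.65
ee_pos: [0.6454, -0.1037, 0.0835]
orientation: [[-0.004, -0.889, 0.458], [0.0, 0.458, 0.889], [-1.0, 0.004, -0.002]]
ft_force: [-0.6, -0.9, 0.5]
width: -0.0
```

Run:
```python
from h import *
where();mv(20,-61,84,142)
c=optics.camera('wrist');cv2.imwrite('pics/w4.png',c['image'][:,:,::-1])
c=optics.camera('side');cv2.imwrite('pics/s4.png',cv2.resize(c['image'][130:290,260:440,::-1],None,fx=3.5,fy=3.5,interpolation=cv2.INTER_CUBIC))
```

```text
6.65 counter [  69.7 -100.1] z 0.0835 F [-0.6 -0.9  0.5] q [-0.16  0.54  0.01  1.05 -0.    0.32] w -4.323830343893192e-05
(20, -61, 84) shift [-0.0747  0.039   0.0006] turn [-0.0001 -0.0021 -0.0011]
```

View pics/w4.png

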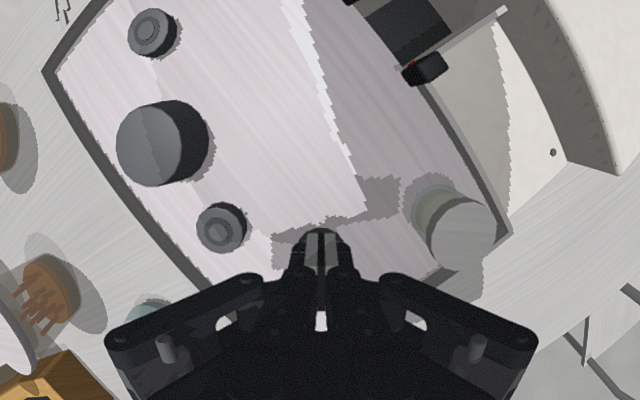

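View pics/s4.png

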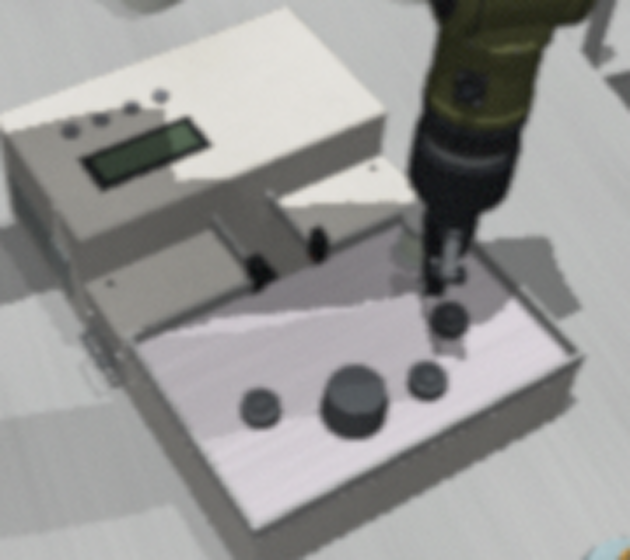

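Run:
```python
from h import *
c=optics.camera('side');print(get_obs()['ee_pos'])
for uv in [(425/3.5+260,290/3.5+130),(435/3.5+260,294/3.5+130),(442/3.5+260,292/3.5+130)]:
  for z in (.08,.09,.1,.11,.12): print(np.round(uv,1),z,cast(c,uv,z).round(4))
w=optics.camera('wrist')
cv2.imwrite('pics/w4z.png',cv2.resize(w['image'][200:340,240:400,::-1],None,fx=5,fy=5,interpolation=cv2.INTER_CUBIC)[:600])
cv2.imwrite('pics/s4z.png',cv2.resize(c['image'][180:230,360:410,::-1],None,fx=12,fy=12,interpolation=cv2.INTER_CUBIC))
```

```text
[ 0.64591025 -0.1039629   0.08357177]
[381.4 212.9] 0.08 [ 0.6628 -0.0761  0.08  ]
[381.4 212.9] 0.09 [ 0.658  -0.0827  0.09  ]
[381.4 212.9] 0.1 [ 0.6532 -0.0894  0.1   ]
[381.4 212.9] 0.11 [ 0.6483 -0.0961  0.11  ]
[381.4 212.9] 0.12 [ 0.6435 -0.1028  0.12  ]
[384.3 214. ] 0.08 [ 0.6689 -0.0827  0.08  ]
[384.3 214. ] 0.09 [ 0.664  -0.0893  0.09  ]
[384.3 214. ] 0.1 [ 0.659  -0.0959  0.1   ]
[384.3 214. ] 0.11 [ 0.6541 -0.1025  0.11  ]
[384.3 214. ] 0.12 [ 0.6492 -0.1091  0.12  ]
[386.3 213.4] 0.08 [ 0.6754 -0.0827  0.08  ]
[386.3 213.4] 0.09 [ 0.6704 -0.0893  0.09  ]
[386.3 213.4] 0.1 [ 0.6654 -0.0959  0.1   ]
[386.3 213.4] 0.11 [ 0.6604 -0.1025  0.11  ]
[386.3 213.4] 0.12 [ 0.6554 -0.1091  0.12  ]
```

View pics/w4z.png

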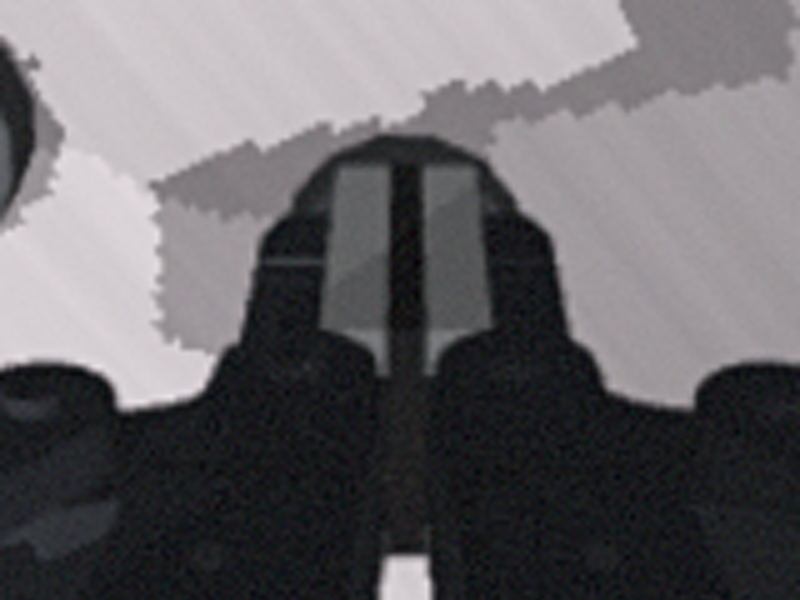

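View pics/s4z.png

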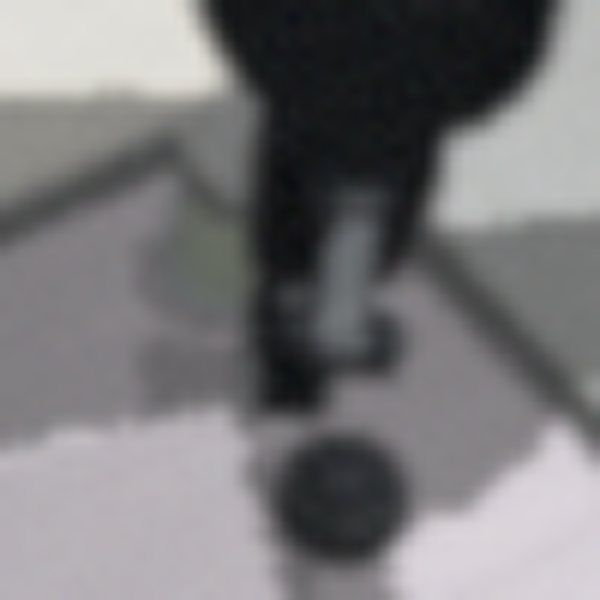

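The side ray through the fingertip meets the TCP's xy at a height of about 115 mm, while the reported TCP z is 84. So the visible tips are some 25–30 mm above the reported TCP. I'll back off behind the stopper and lower in stages, watching the force and the pictures.

Run:
```python
from h import *
where();mv(113,-134,84,142);mv(113,-134,64,142)
```

```text
6.85 counter [  70.4 -100.6] z 0.0836 F [-0.1 -0.1  0.4] q [-0.16  0.54  0.02  1.05 -0.    0.32] w -0.00016565869917387868
(113, -134, 84) shift [ 0.064  -0.0334  0.0006] turn [-0.     -0.0018 -0.001 ]
(113, -134, 64) shift [ 0.064  -0.0334 -0.0261] turn [-0.     -0.0018 -0.001 ]
```

apply_moves([
  {"tx": 0.02,"ty": -0.0105,"tz": 0.01,"rx": 0,"ry": 0,"rz": 0},
  {"tx": 0.045,"ty": -0.0235,"tz": 0.01,"rx": 0,"ry": 0,"rz": 0},
  {"tx": 0.064,"ty": -0.0334,"tz": 0.01,"rx": 0,"ry": 0,"rz": 0},
  {"tx": 0.064,"ty": -0.0334,"tz": 0.0,"rx": 0,"ry": 0,"rz": 0},
  {"tx": 0.064,"ty": -0.0334,"tz": -0.01,"rx": 0,"ry": 0,"rz": 0},
  {"tx": 0.064,"ty": -0.0334,"tz": -0.02,"rx": 0,"ry": 0,"rz": 0},
  {"tx": 0.064,"ty": -0.0334,"tz": -0.0261,"rx": 0,"ry": 0,"rz": 0},
  {"tx": 0.064,"ty": -0.0334,"tz": -0.0261,"rx": 0,"ry": 0,"rz": 0},
])

```text
t: 7.65
ee_pos: [0.6927, -0.1286, 0.0627]
orientation: [[-0.007, -0.889, 0.458], [0.001, 0.458, 0.889], [-1.0, 0.006, -0.002]]
ft_force: [0.5, -0.1, -0.5]
width: -0.0005
```

Run:
```python
from h import *
where()
c=optics.camera('side');cv2.imwrite('pics/s5.png',cv2.resize(c['image'][180:230,360:420,::-1],None,fx=12,fy=12,interpolation=cv2.INTER_CUBIC))
w=optics.camera('wrist');cv2.imwrite('pics/w5.png',w['image'][:,:,::-1]);where()
```

```text
7.65 counter [ 111.6 -133.2] z 0.0627 F [ 0.5 -0.1 -0.5] q [-0.18  0.64  0.15  1.08 -0.    0.29] w -0.0004859057961020101
7.75 counter [ 112.6 -133.7] z 0.064 F [ 0.   0.8 -0.1] q [-0.18  0.64  0.15  1.08 -0.    0.29] w 0.00010664347614262067
```

View pics/s5.png

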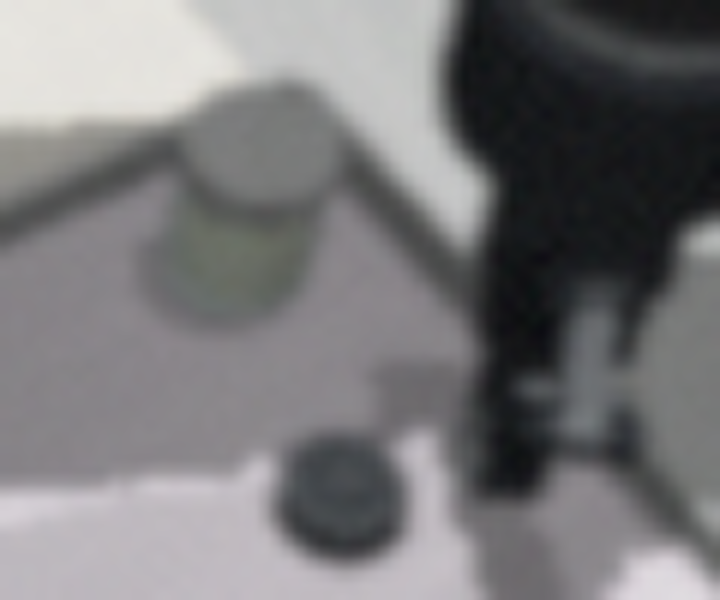

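View pics/w5.png

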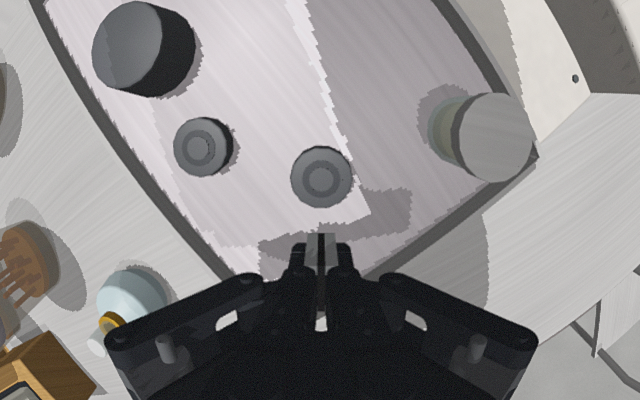

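Run:
```python
from h import *
c=optics.camera('side');o=get_obs();p=np.array(o['ee_pos']);R=np.array(o['orientation']);print(p)
for uv in [(402.1,221.4)]:
  for z in (.08,.085,.09,.095,.1): q=cast(c,uv,z); print(z,(R.T@(q-p)*1000).round(1))
```

```text
[ 0.69418894 -0.12901392  0.06435324]
0.08 [-15.7  -7.7   9.2]
0.085 [-20.7  -6.7   5.3]
0.09 [-25.7  -5.7   1.3]
0.095 [-30.7  -4.7  -2.6]
0.1 [-35.6  -3.7  -6.6]
```

apply_moves([
  {"tx": 0,"ty": 0,"tz": -0.004,"rx": 0,"ry": 0,"rz": 0},
  {"tx": 0,"ty": 0,"tz": -0.008,"rx": 0,"ry": 0,"rz": 0},
  {"tx": 0,"ty": 0,"tz": -0.012,"rx": 0,"ry": 0,"rz": 0},
  {"tx": 0,"ty": 0,"tz": -0.012,"rx": 0,"ry": 0,"rz": 0},
])

```text
t: 8.2
ee_pos: [0.6937, -0.1289, 0.0546]
orientation: [[-0.005, -0.889, 0.458], [0.0, 0.458, 0.889], [-1.0, 0.004, -0.002]]
ft_force: [-0.1, 0.0, -0.2]
width: -0.0002
```

Run:
```python
from h import *
where()
c=optics.camera('side');cv2.imwrite('pics/s6.png',cv2.resize(c['image'][180:230,360:420,::-1],None,fx=12,fy=12,interpolation=cv2.INTER_CUBIC))
w=optics.camera('wrist');cv2.imwrite('pics/w6.png',w['image'][:,:,::-1]);where()
```

```text
8.2 counter [ 112.5 -133.7] z 0.0546 F [-0.1  0.  -0.2] q [-0.18  0.65  0.13  1.06 -0.    0.29] w -0.00019862680718344953
8.3 counter [ 112.8 -133.8] z 0.0551 F [ 1.1 -0.3  0.6] q [-0.18  0.65  0.13  1.06 -0.    0.29] w -0.00018305169255760793
```

View pics/s6.png

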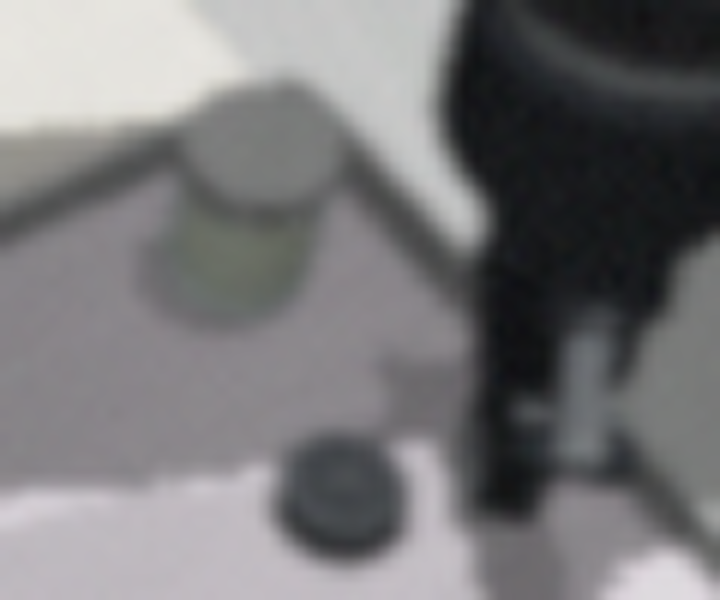

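View pics/w6.png

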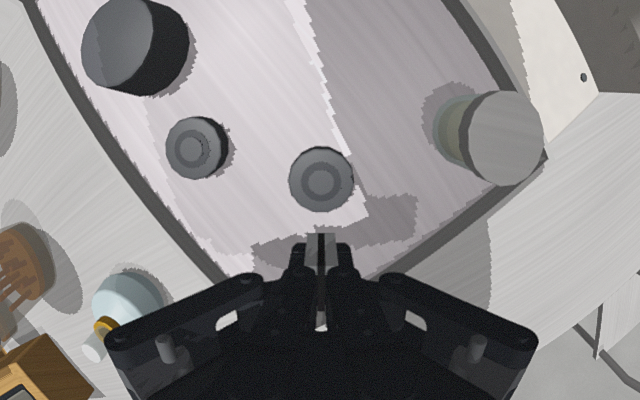

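The TCP now reads 55 mm, below the plate's surface, with no contact force. That puts the tip about 1–3 mm above the plate, so the true tips sit about 26 mm behind the reported TCP. I'll try a short push.

apply_moves([
  {"tx": 0,"ty": 0,"tz": 0.0015,"rx": 0,"ry": 0,"rz": 0},
  {"tx": -0.004,"ty": 0.002,"tz": 0.0015,"rx": 0,"ry": 0,"rz": 0},
  {"tx": -0.01,"ty": 0.005,"tz": 0.0015,"rx": 0,"ry": 0,"rz": 0},
  {"tx": -0.017,"ty": 0.009,"tz": 0.0015,"rx": 0,"ry": 0,"rz": 0},
  {"tx": -0.025,"ty": 0.013,"tz": 0.0015,"rx": 0,"ry": 0,"rz": 0},
  {"tx": -0.033,"ty": 0.017,"tz": 0.0015,"rx": 0,"ry": 0,"rz": 0},
  {"tx": -0.041,"ty": 0.021,"tz": 0.0015,"rx": 0,"ry": 0,"rz": 0},
  {"tx": -0.049,"ty": 0.0255,"tz": 0.0015,"rx": 0,"ry": 0,"rz": 0},
  {"tx": -0.055,"ty": 0.0286,"tz": 0.0015,"rx": 0,"ry": 0,"rz": 0},
  {"tx": -0.058,"ty": 0.0303,"tz": 0.0015,"rx": 0,"ry": 0,"rz": 0},
])

```text
t: 9.3
ee_pos: [0.6499, -0.106, 0.0563]
orientation: [[-0.004, -0.889, 0.458], [0.0, 0.458, 0.889], [-1.0, 0.004, -0.002]]
ft_force: [-0.4, -0.5, -1.1]
width: -0.0001
```

Run:
```python
from h import *
where();mv(20,-61,56,142);mv(16,-57,56,142)
w=optics.camera('wrist');cv2.imwrite('pics/w7.png',w['image'][:,:,::-1]);where()
```

```text
9.3 counter [  73.7 -103.1] z 0.0563 F [-0.4 -0.5 -1.1] q [-0.16  0.57 -0.01  0.99 -0.    0.31] w -0.00012754914900430246
(20, -61, 56) shift [-0.0808  0.042  -0.0004] turn [-0.     -0.0019 -0.0012]
(16, -57, 56) shift [-0.087   0.0462 -0.0004] turn [-0.     -0.0019 -0.0012]
9.35 counter [  73.6 -103. ] z 0.0563 F [-0.2  0.6 -0.7] q [-0.16  0.57 -0.01  1.   -0.    0.31] w 0.00024599695995692695
```

View pics/w7.png

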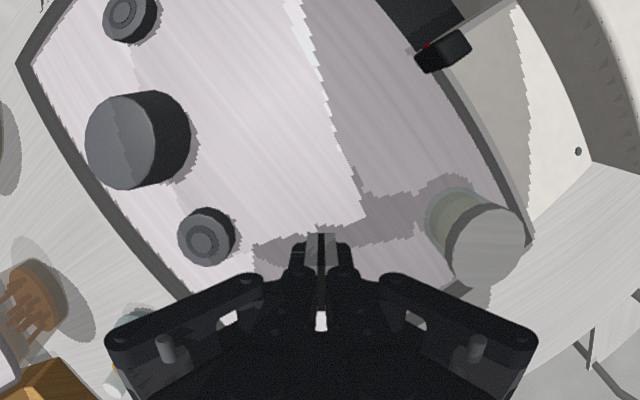

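Run:
```python
from h import *
c=optics.camera('side');cv2.imwrite('pics/s7.png',cv2.resize(c['image'][170:260,320:420,::-1],None,fx=6.5,fy=6.5,interpolation=cv2.INTER_CUBIC))
w=optics.camera('wrist');cv2.imwrite('pics/w7z.png',cv2.resize(w['image'][200:320,240:400,::-1],None,fx=5,fy=5,interpolation=cv2.INTER_CUBIC))
```

```text
(no output)
```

View pics/s7.png

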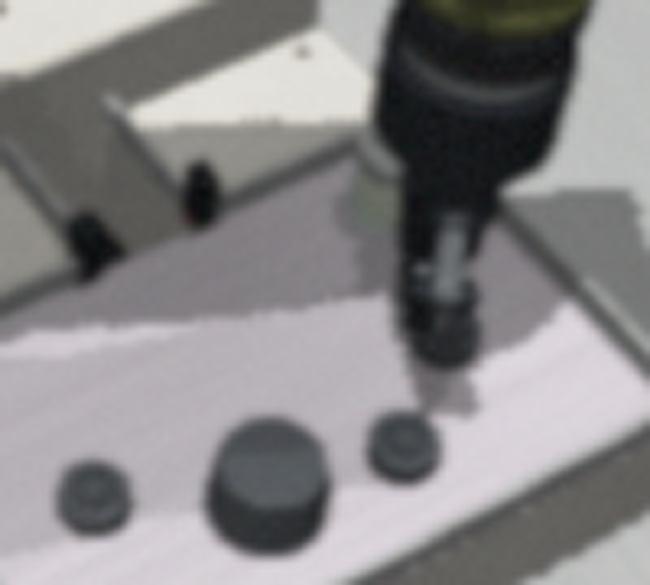

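View pics/w7z.png

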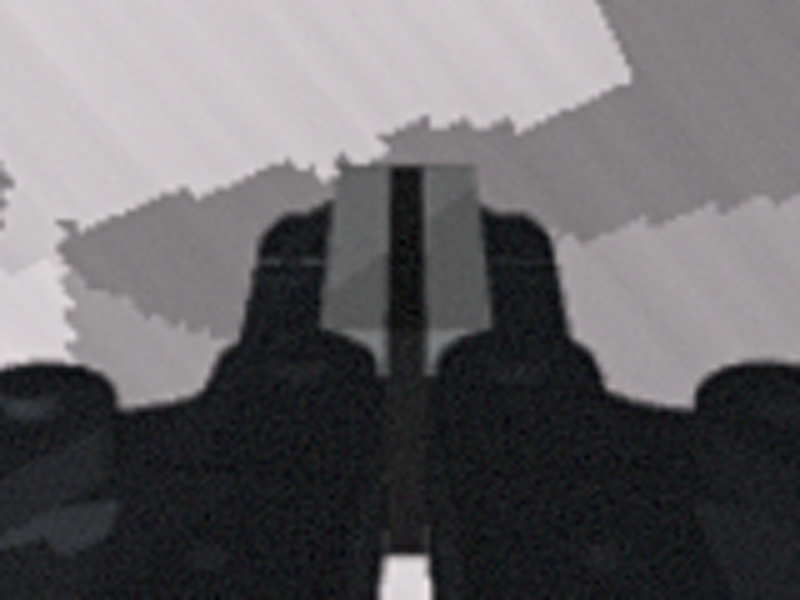

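Stopper 1 is still at (387.8,222) in the side view, so the tips are still above 94 mm. The wrist ray agrees if I take the pad's front edge at +11 mm: that puts the tips about 40–44 mm behind the reported TCP. I'll back off again and feel for the plate.

apply_moves([
  {"tx": 0.015,"ty": -0.0078,"tz": 0.006,"rx": 0,"ry": 0,"rz": 0},
  {"tx": 0.035,"ty": -0.018,"tz": 0.006,"rx": 0,"ry": 0,"rz": 0},
  {"tx": 0.052,"ty": -0.027,"tz": 0.006,"rx": 0,"ry": 0,"rz": 0},
  {"tx": 0.06,"ty": -0.031,"tz": 0.006,"rx": 0,"ry": 0,"rz": 0},
  {"tx": 0.06,"ty": -0.031,"tz": 0.0,"rx": 0,"ry": 0,"rz": 0},
  {"tx": 0.06,"ty": -0.031,"tz": -0.006,"rx": 0,"ry": 0,"rz": 0},
  {"tx": 0.06,"ty": -0.031,"tz": -0.01,"rx": 0,"ry": 0,"rz": 0},
  {"tx": 0.06,"ty": -0.031,"tz": -0.012,"rx": 0,"ry": 0,"rz": 0},
  {"tx": 0.06,"ty": -0.031,"tz": -0.012,"rx": 0,"ry": 0,"rz": 0},
])

```text
t: 10.35
ee_pos: [0.6949, -0.1292, 0.047]
orientation: [[-0.005, -0.889, 0.458], [0.0, 0.458, 0.889], [-1.0, 0.004, -0.002]]
ft_force: [0.3, 0.6, 0.0]
width: 0.0002
```

apply_moves([
  {"tx": 0,"ty": 0,"tz": -0.002,"rx": 0,"ry": 0,"rz": 0},
  {"tx": 0,"ty": 0,"tz": -0.004,"rx": 0,"ry": 0,"rz": 0},
  {"tx": 0,"ty": 0,"tz": -0.004,"rx": 0,"ry": 0,"rz": 0},
])

```text
t: 10.65
ee_pos: [0.6947, -0.1291, 0.0438]
orientation: [[-0.005, -0.889, 0.458], [0.0, 0.458, 0.889], [-1.0, 0.004, -0.002]]
ft_force: [0.4, 0.3, -0.1]
width: -0.0002
```

apply_moves([
  {"tx": 0,"ty": 0,"tz": -0.002,"rx": 0,"ry": 0,"rz": 0},
  {"tx": 0,"ty": 0,"tz": -0.004,"rx": 0,"ry": 0,"rz": 0},
  {"tx": 0,"ty": 0,"tz": -0.004,"rx": 0,"ry": 0,"rz": 0},
])

```text
t: 10.95
ee_pos: [0.6949, -0.1291, 0.0418]
orientation: [[-0.004, -0.889, 0.458], [0.0, 0.458, 0.889], [-1.0, 0.004, -0.002]]
ft_force: [-0.9, -0.9, 4.6]
width: -0.0002
```

Run:
```python
from h import *
where()
c=optics.camera('side');cv2.imwrite('pics/s8.png',cv2.resize(c['image'][180:230,360:420,::-1],None,fx=12,fy=12,interpolation=cv2.INTER_CUBIC))
w=optics.camera('wrist');cv2.imwrite('pics/w8.png',w['image'][:,:,::-1]);where()
```

```text
10.95 counter [ 113.7 -134.2] z 0.0418 F [-0.9 -0.9  4.6] q [-0.18  0.66  0.12  1.04 -0.    0.29] w -0.00022615797247878996
11.05 counter [ 113.7 -134.2] z 0.0418 F [-0.6  0.3  5.9] q [-0.18  0.66  0.12  1.04 -0.    0.29] w 0.00014439994283640527
```

View pics/s8.png

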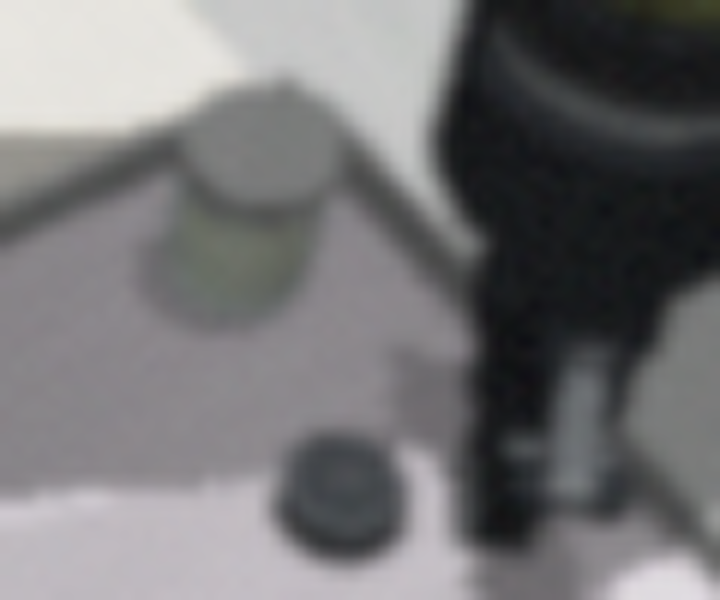

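View pics/w8.png

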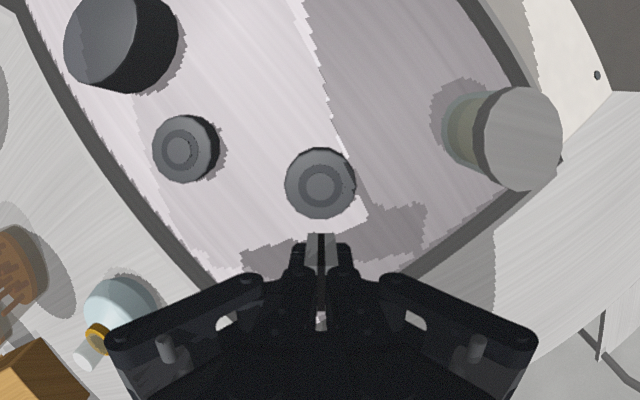

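I feel contact with the plate at TCP z = 41.8 mm (about 5 N). So the tips are about 38 mm behind the reported TCP, and I'll sweep at TCP z ≈ 45.5. Raising 3.7 mm first, then pushing.

apply_moves([
  {"tx": 0,"ty": 0,"tz": 0.005,"rx": 0,"ry": 0,"rz": 0},
  {"tx": -0.004,"ty": 0.002,"tz": 0.005,"rx": 0,"ry": 0,"rz": 0},
  {"tx": -0.01,"ty": 0.005,"tz": 0.005,"rx": 0,"ry": 0,"rz": 0},
  {"tx": -0.017,"ty": 0.009,"tz": 0.005,"rx": 0,"ry": 0,"rz": 0},
  {"tx": -0.025,"ty": 0.013,"tz": 0.005,"rx": 0,"ry": 0,"rz": 0},
  {"tx": -0.033,"ty": 0.017,"tz": 0.005,"rx": 0,"ry": 0,"rz": 0},
  {"tx": -0.041,"ty": 0.021,"tz": 0.005,"rx": 0,"ry": 0,"rz": 0},
  {"tx": -0.049,"ty": 0.0255,"tz": 0.005,"rx": 0,"ry": 0,"rz": 0},
  {"tx": -0.055,"ty": 0.0286,"tz": 0.005,"rx": 0,"ry": 0,"rz": 0},
  {"tx": -0.058,"ty": 0.0303,"tz": 0.005,"rx": 0,"ry": 0,"rz": 0},
])

```text
t: 12.05
ee_pos: [0.6508, -0.1061, 0.0456]
orientation: [[-0.004, -0.889, 0.458], [0.0, 0.458, 0.889], [-1.0, 0.004, -0.002]]
ft_force: [1.1, 0.8, 0.7]
width: 0.0003
```

Run:
```python
from h import *
where();mv(20,-61,45.5,142)
w=optics.camera('wrist');cv2.imwrite('pics/w9.png',w['image'][:,:,::-1])
```

```text
12.05 counter [  74.6 -103.4] z 0.0456 F [1.1 0.8 0.7] q [-0.16  0.58 -0.03  0.97 -0.    0.31] w 0.00025146093824469554
(20, -61, 45.5) shift [-0.0819  0.0421 -0.0002] turn [-0.0001 -0.002  -0.0014]
```

View pics/w9.png

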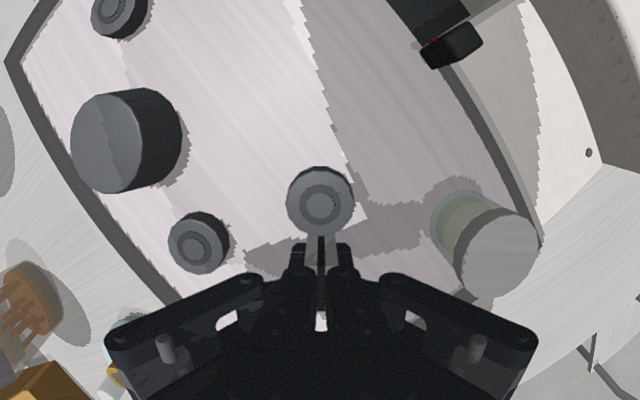

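The push works: stopper 1 now sits against the tips at (320,202). I'll continue to a point in front of the gate.

apply_moves([
  {"tx": -0.006,"ty": 0.0031,"tz": 0,"rx": 0,"ry": 0,"rz": 0},
  {"tx": -0.015,"ty": 0.0077,"tz": 0,"rx": 0,"ry": 0,"rz": 0},
  {"tx": -0.025,"ty": 0.0128,"tz": 0,"rx": 0,"ry": 0,"rz": 0},
  {"tx": -0.035,"ty": 0.018,"tz": 0,"rx": 0,"ry": 0,"rz": 0},
  {"tx": -0.045,"ty": 0.0231,"tz": 0,"rx": 0,"ry": 0,"rz": 0},
  {"tx": -0.055,"ty": 0.0283,"tz": 0,"rx": 0,"ry": 0,"rz": 0},
  {"tx": -0.065,"ty": 0.0334,"tz": 0,"rx": 0,"ry": 0,"rz": 0},
  {"tx": -0.074,"ty": 0.038,"tz": 0,"rx": 0,"ry": 0,"rz": 0},
  {"tx": -0.08,"ty": 0.0411,"tz": 0,"rx": 0,"ry": 0,"rz": 0},
  {"tx": -0.082,"ty": 0.0421,"tz": 0,"rx": 0,"ry": 0,"rz": 0},
])

```text
t: 13.1
ee_pos: [0.5886, -0.0741, 0.0457]
orientation: [[-0.005, -0.889, 0.457], [0.0, 0.457, 0.889], [-1.0, 0.004, -0.002]]
ft_force: [0.6, 0.3, -0.6]
width: 0.0001
```

```bash
cat >> h.py <<'E'
def stop(c,o,lo=(250,90),hi=(390,235),name=None):
    pass
E
python3 - <<'E'
from h import *
where();o=get_obs()
w=optics.camera('wrist');cv2.imwrite('pics/w10.png',w['image'][:,:,::-1])
for p in [(320,202)]: print('if at',p,(RC.T@(wcast(w,o,p,.094)[:2]-TC)*1000).round(1))
mv(35,-73,46);mv(0,-90,100,90);mv(0,-90,46,90)
E
```

```text
13.1 counter [ 19.3 -60.5] z 0.0457 F [ 0.6  0.3 -0.6] q [-0.13  0.47 -0.21  0.89 -0.    0.35] w 6.68668263203647e-05
if at (320, 202) [ -2.7 -43.9]
(35, -73, 46) shift [ 0.0236 -0.0125  0.0003] turn 
(0, -90, 100) shift [-0.0181 -0.0434  0.0723] turn [-0.0012 -0.002  -0.4348]
(0, -90, 46) shift [-0.0181 -0.0434  0.0003] turn [-0.0012 -0.002  -0.4348]
```

View pics/w10.png

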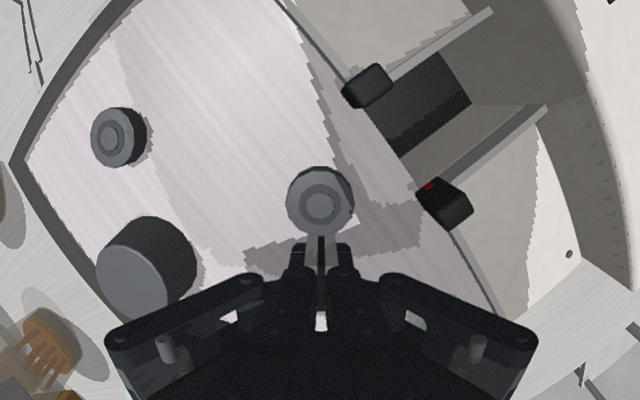

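Stopper 1 is now at about (-3,-44) in the counter frame, in front of the gate. I'll back off, lift, turn square to the gate and come down behind it.

apply_moves([
  {"tx": 0.012,"ty": -0.0062,"tz": 0.0,"rx": 0,"ry": 0,"rz": 0},
  {"tx": 0.022,"ty": -0.0115,"tz": 0.01,"rx": 0,"ry": 0,"rz": 0},
  {"tx": 0.022,"ty": -0.0115,"tz": 0.045,"rx": 0,"ry": 0,"rz": -0.03},
  {"tx": 0.01,"ty": -0.025,"tz": 0.055,"rx": 0,"ry": 0,"rz": -0.1},
  {"tx": -0.01,"ty": -0.04,"tz": 0.055,"rx": 0,"ry": 0,"rz": -0.17},
  {"tx": -0.0185,"ty": -0.0434,"tz": 0.055,"rx": 0,"ry": 0,"rz": -0.24},
  {"tx": -0.0185,"ty": -0.0434,"tz": 0.055,"rx": 0,"ry": 0,"rz": -0.31},
  {"tx": -0.0185,"ty": -0.0434,"tz": 0.055,"rx": 0,"ry": 0,"rz": -0.38},
  {"tx": -0.0185,"ty": -0.0434,"tz": 0.045,"rx": -0.001,"ry": -0.002,"rz": -0.4348},
  {"tx": -0.0185,"ty": -0.0434,"tz": 0.03,"rx": -0.001,"ry": -0.002,"rz": -0.4348},
])

```text
t: 14.15
ee_pos: [0.5767, -0.1074, 0.0686]
orientation: [[0.003, -0.184, 0.983], [-0.0, 0.983, 0.184], [-1.0, -0.001, 0.003]]
ft_force: [-0.0, -0.7, -0.1]
width: -0.0
```

Run:
```python
from h import *
where();o=get_obs()
w=optics.camera('wrist');cv2.imwrite('pics/w11.png',w['image'][:,:,::-1])
mv(-1,-84,46,90);mv(-1,-76,46,90);mv(-1,4,46,90)
```

```text
14.15 counter [  1.5 -91.1] z 0.0686 F [-0.  -0.7 -0.1] q [-0.18  0.44 -0.21  0.92  0.    1.2 ] w -4.520553261821711e-06
(-1, -84, 46) shift [-0.0023  0.0081 -0.0268] turn [-0.0002 -0.0007 -0.001 ]
(-1, -76, 46) shift [-0.0043  0.0185 -0.0268] turn [-0.0002 -0.0007 -0.001 ]
(-1, 4, 46) shift [-0.0239  0.1234 -0.0268] turn [-0.0002 -0.0007 -0.001 ]
```

View pics/w11.png

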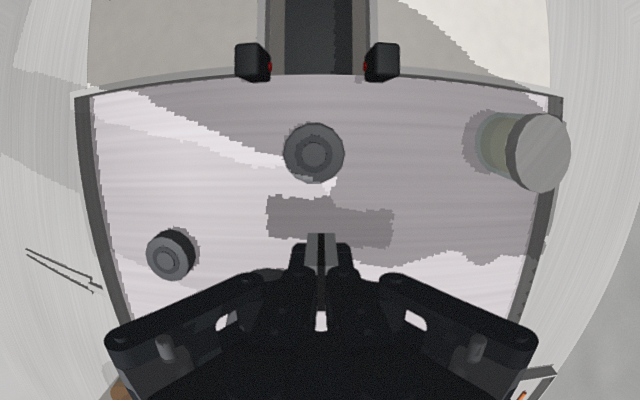

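apply_moves([
  {"tx": -0.0023,"ty": 0.004,"tz": -0.018,"rx": 0,"ry": 0,"rz": 0},
  {"tx": -0.0023,"ty": 0.0075,"tz": -0.0268,"rx": 0,"ry": 0,"rz": 0},
  {"tx": -0.0025,"ty": 0.0081,"tz": -0.0268,"rx": 0,"ry": 0,"rz": 0},
  {"tx": -0.003,"ty": 0.012,"tz": -0.0268,"rx": 0,"ry": 0,"rz": 0},
  {"tx": -0.0043,"ty": 0.0185,"tz": -0.0268,"rx": 0,"ry": 0,"rz": 0},
  {"tx": -0.006,"ty": 0.028,"tz": -0.0268,"rx": 0,"ry": 0,"rz": 0},
  {"tx": -0.008,"ty": 0.039,"tz": -0.0268,"rx": 0,"ry": 0,"rz": 0},
  {"tx": -0.01,"ty": 0.05,"tz": -0.0268,"rx": 0,"ry": 0,"rz": 0},
  {"tx": -0.0118,"ty": 0.06,"tz": -0.0268,"rx": 0,"ry": 0,"rz": 0},
  {"tx": -0.013,"ty": 0.066,"tz": -0.0268,"rx": 0,"ry": 0,"rz": 0},
])

```text
t: 15.2
ee_pos: [0.5647, -0.0565, 0.0461]
orientation: [[-0.001, -0.187, 0.982], [0.001, 0.982, 0.187], [-1.0, 0.001, -0.001]]
ft_force: [0.1, 0.2, 0.2]
width: 0.0
```

Run:
```python
from h import *
where();o=get_obs()
w=optics.camera('wrist');cv2.imwrite('pics/w12.png',w['image'][:,:,::-1])
mv(-1,4,46,90)
```

```text
15.2 counter [ -0.9 -38.8] z 0.0461 F [0.1 0.2 0.2] q [-0.1   0.43 -0.28  0.86  0.    1.28] w 4.435532852509518e-05
(-1, 4, 46) shift [-0.0103  0.0555  0.    ] turn [-0.0005 -0.0008 -0.0016]
```

View pics/w12.png

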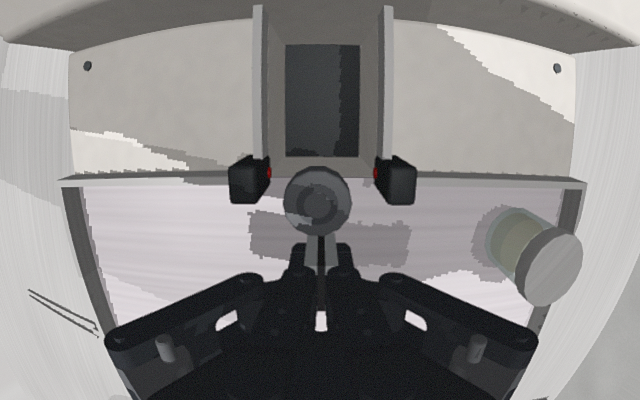

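Stopper 1 at (317,202) is centred between the posts, whose inner faces are at 271 and 374. I'll push it through.

apply_moves([
  {"tx": -0.001,"ty": 0.005,"tz": 0,"rx": 0,"ry": 0,"rz": 0},
  {"tx": -0.0024,"ty": 0.013,"tz": 0,"rx": 0,"ry": 0,"rz": 0},
  {"tx": -0.0043,"ty": 0.023,"tz": 0,"rx": 0,"ry": 0,"rz": 0},
  {"tx": -0.0062,"ty": 0.033,"tz": 0,"rx": 0,"ry": 0,"rz": 0},
  {"tx": -0.008,"ty": 0.043,"tz": 0,"rx": 0,"ry": 0,"rz": 0},
  {"tx": -0.0095,"ty": 0.051,"tz": 0,"rx": 0,"ry": 0,"rz": 0},
  {"tx": -0.0103,"ty": 0.0555,"tz": 0,"rx": 0,"ry": 0,"rz": 0},
  {"tx": -0.0103,"ty": 0.0555,"tz": 0,"rx": 0,"ry": 0,"rz": 0},
])

```text
t: 16.05
ee_pos: [0.5567, -0.0139, 0.046]
orientation: [[-0.002, -0.188, 0.982], [0.001, 0.982, 0.188], [-1.0, 0.001, -0.001]]
ft_force: [-1.2, 0.7, 0.5]
width: -0.0003
```

Run:
```python
from h import *
where();o=get_obs()
w=optics.camera('wrist');cv2.imwrite('pics/w13.png',w['image'][:,:,::-1])
mv(-1,-20,46);mv(-1,-20,90);mv(-118,-126,90,37);mv(-118,-126,46,37)
```

```text
16.05 counter [-1.   4.6] z 0.046 F [-1.2  0.7  0.5] q [-0.03  0.42 -0.31  0.84  0.    1.36] w -0.00029295775400076796
(-1, -20, 46) shift [ 0.0058 -0.0317 -0.    ] turn 
(-1, -20, 90) shift [ 0.0058 -0.0317  0.0586] turn 
(-118, -126, 90) shift [-0.1215 -0.1994  0.0586] turn [-0.0007 -0.0005 -0.4435]
(-118, -126, 46) shift [-0.1215 -0.1994 -0.    ] turn [-0.0007 -0.0005 -0.4435]
```

View pics/w13.png

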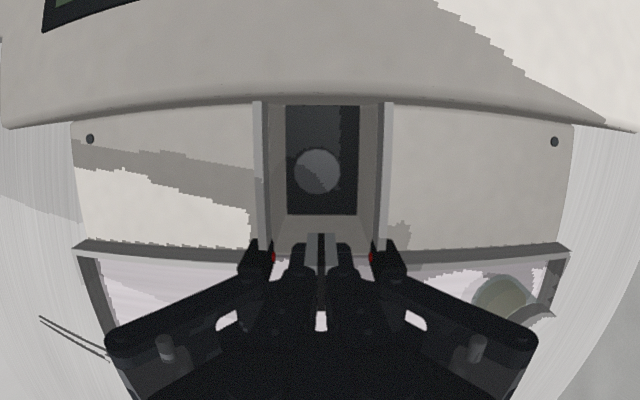

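Stopper 1 is in the slot, lying on its floor at (316,171). Next is stopper 3 at about (-95,-106).

Run:
```python
from h import *
mv(-124.5,-125,90,32.7);mv(-124.5,-125,60,32.7)
```

```text
(-124.5, -125, 90) shift [-0.1303 -0.1996  0.0586] turn [-0.0008 -0.0005 -0.4793]
(-124.5, -125, 60) shift [-0.1303 -0.1996  0.0186] turn [-0.0008 -0.0005 -0.4793]
```

apply_moves([
  {"tx": 0.0025,"ty": -0.014,"tz": 0.0,"rx": 0,"ry": 0,"rz": 0},
  {"tx": 0.0058,"ty": -0.032,"tz": 0.01,"rx": 0,"ry": 0,"rz": 0},
  {"tx": 0.0058,"ty": -0.04,"tz": 0.05,"rx": 0,"ry": 0,"rz": 0},
  {"tx": -0.02,"ty": -0.075,"tz": 0.06,"rx": 0,"ry": 0,"rz": -0.07},
  {"tx": -0.055,"ty": -0.12,"tz": 0.06,"rx": 0,"ry": 0,"rz": -0.14},
  {"tx": -0.09,"ty": -0.16,"tz": 0.06,"rx": 0,"ry": 0,"rz": -0.21},
  {"tx": -0.12,"ty": -0.19,"tz": 0.06,"rx": 0,"ry": 0,"rz": -0.28},
  {"tx": -0.13,"ty": -0.1996,"tz": 0.06,"rx": 0,"ry": 0,"rz": -0.35},
  {"tx": -0.13,"ty": -0.1996,"tz": 0.05,"rx": 0,"ry": 0,"rz": -0.42},
  {"tx": -0.13,"ty": -0.1996,"tz": 0.04,"rx": 0,"ry": 0,"rz": -0.4793},
])

```text
t: 17.1
ee_pos: [0.4594, -0.1662, 0.0769]
orientation: [[0.002, 0.734, 0.68], [0.001, 0.68, -0.734], [-1.0, 0.002, 0.001]]
ft_force: [0.2, -0.5, 1.0]
width: 0.0002
```

Run:
```python
from h import *
where();o=get_obs()
w=optics.camera('wrist');cv2.imwrite('pics/w14.png',w['image'][:,:,::-1])
mv(-124.5,-125,46,32.7);mv(-22,-60,46,32.7)
for z,p in ((.094,(320,190)),(.094,(330,190)),(.094,(320,180))): print(p,(RC.T@(wcast(w,o,p,z)[:2]-TC)*1000).round(1))
```

```text
17.1 counter [-124.6 -127.3] z 0.0769 F [ 0.2 -0.5  1. ] q [-0.35  0.28 -0.43  0.86  0.    2.05] w 0.0001813171128213719
(-124.5, -125, 46) shift [ 0.0007  0.0023 -0.0394] turn [-0.0007 -0.0002  0.0051]
(-22, -60, 46) shift [ 0.1191  0.1126 -0.0394] turn [-0.0007 -0.0002  0.0051]
(320, 190) [-103.3 -113.6]
(330, 190) [-100.4 -118.3]
(320, 180) [ -98.5 -110.6]
```

View pics/w14.png

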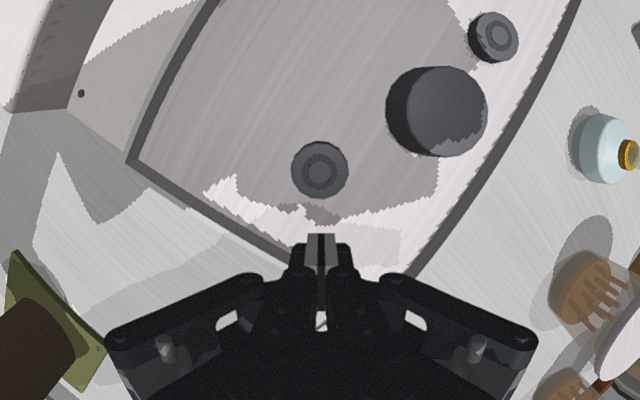

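Stopper 3 at (320,171) is straight ahead of the tips. I'll lower and push.

apply_moves([
  {"tx": 0.0007,"ty": 0.0015,"tz": -0.018,"rx": 0,"ry": 0,"rz": 0.005},
  {"tx": 0.0007,"ty": 0.0015,"tz": -0.033,"rx": 0,"ry": 0,"rz": 0.005},
  {"tx": 0.0007,"ty": 0.0015,"tz": -0.0394,"rx": 0,"ry": 0,"rz": 0.005},
  {"tx": 0.0007,"ty": 0.0015,"tz": -0.0394,"rx": 0,"ry": 0,"rz": 0.005},
  {"tx": 0.005,"ty": 0.006,"tz": -0.0394,"rx": 0,"ry": 0,"rz": 0.005},
  {"tx": 0.012,"ty": 0.0125,"tz": -0.0394,"rx": 0,"ry": 0,"rz": 0.005},
  {"tx": 0.02,"ty": 0.02,"tz": -0.0394,"rx": 0,"ry": 0,"rz": 0.005},
  {"tx": 0.028,"ty": 0.0275,"tz": -0.0394,"rx": 0,"ry": 0,"rz": 0.005},
  {"tx": 0.036,"ty": 0.035,"tz": -0.0394,"rx": 0,"ry": 0,"rz": 0.005},
  {"tx": 0.042,"ty": 0.0405,"tz": -0.0394,"rx": 0,"ry": 0,"rz": 0.005},
])

```text
t: 18.15
ee_pos: [0.491, -0.1346, 0.0461]
orientation: [[-0.0, 0.727, 0.686], [0.001, 0.686, -0.727], [-1.0, 0.001, -0.001]]
ft_force: [0.2, -0.5, 0.5]
width: 0.0004
```

Run:
```python
from h import *
where();o=get_obs()
w=optics.camera('wrist');cv2.imwrite('pics/w15.png',w['image'][:,:,::-1])
mv(-22,-60,46,32.7)
```

```text
18.15 counter [ -87.8 -101.9] z 0.0461 F [ 0.2 -0.5  0.5] q [-0.27  0.34 -0.43  0.8   0.    2.12] w 0.00036406380633245336
(-22, -60, 46) shift [ 0.0749  0.0706 -0.0002] turn [-0.0009  0.0003 -0.0006]
```

View pics/w15.png

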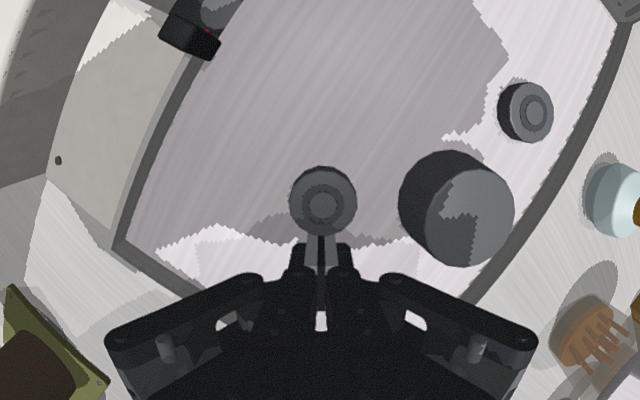

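apply_moves([
  {"tx": 0.005,"ty": 0.0047,"tz": 0,"rx": 0,"ry": 0,"rz": 0},
  {"tx": 0.012,"ty": 0.0113,"tz": 0,"rx": 0,"ry": 0,"rz": 0},
  {"tx": 0.021,"ty": 0.0198,"tz": 0,"rx": 0,"ry": 0,"rz": 0},
  {"tx": 0.03,"ty": 0.0283,"tz": 0,"rx": 0,"ry": 0,"rz": 0},
  {"tx": 0.039,"ty": 0.0368,"tz": 0,"rx": 0,"ry": 0,"rz": 0},
  {"tx": 0.048,"ty": 0.0452,"tz": 0,"rx": 0,"ry": 0,"rz": 0},
  {"tx": 0.057,"ty": 0.0537,"tz": 0,"rx": 0,"ry": 0,"rz": 0},
  {"tx": 0.066,"ty": 0.0622,"tz": 0,"rx": 0,"ry": 0,"rz": 0},
  {"tx": 0.072,"ty": 0.0679,"tz": 0,"rx": 0,"ry": 0,"rz": 0},
  {"tx": 0.0749,"ty": 0.0706,"tz": 0,"rx": 0,"ry": 0,"rz": 0},
])

```text
t: 19.2
ee_pos: [0.5485, -0.0807, 0.0461]
orientation: [[0.001, 0.727, 0.687], [0.002, 0.687, -0.727], [-1.0, 0.002, -0.001]]
ft_force: [1.1, 0.9, -0.8]
width: -0.0001
```

Run:
```python
from h import *
where();o=get_obs()
w=optics.camera('wrist');cv2.imwrite('pics/w16.png',w['image'][:,:,::-1])
print((RC.T@(wcast(w,o,(323,202),.094)[:2]-TC)*1000).round(1))
mv(-38,-72,46,32.7);mv(0,-90,80,90)
```

```text
19.2 counter [-21.3 -59.6] z 0.0461 F [ 1.1  0.9 -0.8] q [-0.15  0.41 -0.32  0.84  0.    2.24] w -7.274826907665527e-05
[  2.6 -45.7]
(-38, -72, 46) shift [-0.0189 -0.0204 -0.0001] turn [-0.001   0.0005 -0.0008]
(0, -90, 80) shift [ 0.0353 -0.0347  0.0452] turn [-0.0011 -0.      0.4767]
```

View pics/w16.png

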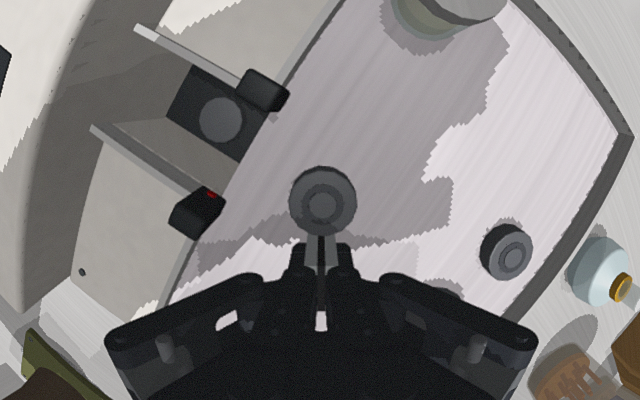

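apply_moves([
  {"tx": -0.01,"ty": -0.0105,"tz": 0,"rx": 0,"ry": 0,"rz": 0},
  {"tx": -0.0189,"ty": -0.0204,"tz": 0.01,"rx": 0,"ry": 0,"rz": 0},
  {"tx": -0.0189,"ty": -0.0204,"tz": 0.05,"rx": 0,"ry": 0,"rz": 0.03},
  {"tx": 0.0,"ty": -0.03,"tz": 0.058,"rx": 0,"ry": 0,"rz": 0.1},
  {"tx": 0.025,"ty": -0.035,"tz": 0.058,"rx": 0,"ry": 0,"rz": 0.17},
  {"tx": 0.036,"ty": -0.0345,"tz": 0.058,"rx": 0,"ry": 0,"rz": 0.24},
  {"tx": 0.036,"ty": -0.0345,"tz": 0.058,"rx": 0,"ry": 0,"rz": 0.31},
  {"tx": 0.036,"ty": -0.0345,"tz": 0.058,"rx": 0,"ry": 0,"rz": 0.38},
  {"tx": 0.036,"ty": -0.0345,"tz": 0.045,"rx": 0,"ry": 0,"rz": 0.44},
  {"tx": 0.036,"ty": -0.0345,"tz": 0.03,"rx": 0,"ry": 0,"rz": 0.4767},
])

```text
t: 20.25
ee_pos: [0.5752, -0.1078, 0.0695]
orientation: [[0.0, -0.187, 0.982], [0.001, 0.982, 0.187], [-1.0, 0.001, 0.0]]
ft_force: [-0.3, -0.3, 0.0]
width: -0.0001
```

Run:
```python
from h import *
where();o=get_obs()
w=optics.camera('wrist');cv2.imwrite('pics/w17.png',w['image'][:,:,::-1])
mv(1.5,-84,46,90);mv(1,-38,46,90)
```

```text
20.25 counter [ -0.1 -91.1] z 0.0695 F [-0.3 -0.3  0. ] q [-0.19  0.44 -0.21  0.93  0.    1.2 ] w -0.00011025589275948943
(1.5, -84, 46) shift [ 0.0025  0.0093 -0.0284] turn [-0.001  -0.0017 -0.0019]
(1, -38, 46) shift [-0.0094  0.0694 -0.0284] turn [-0.001  -0.0017 -0.0019]
```

View pics/w17.png

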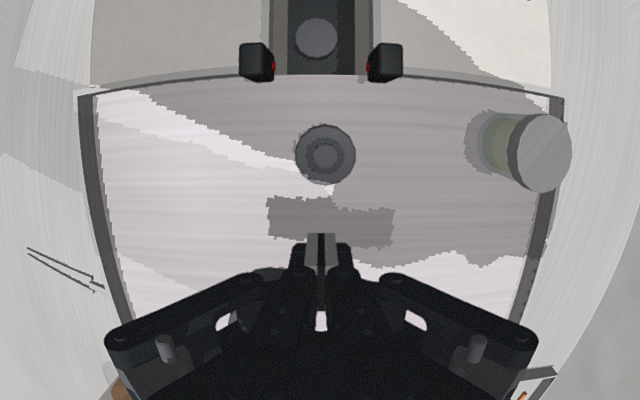

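Stopper 3 at (325,155) is lined up with the gate centre at column 321.

apply_moves([
  {"tx": 0.0025,"ty": 0.004,"tz": -0.018,"rx": 0,"ry": 0,"rz": 0},
  {"tx": 0.0025,"ty": 0.0075,"tz": -0.0284,"rx": 0,"ry": 0,"rz": 0},
  {"tx": 0.002,"ty": 0.0093,"tz": -0.0284,"rx": 0,"ry": 0,"rz": 0},
  {"tx": 0.0014,"ty": 0.013,"tz": -0.0284,"rx": 0,"ry": 0,"rz": 0},
  {"tx": 0.0,"ty": 0.02,"tz": -0.0284,"rx": 0,"ry": 0,"rz": 0},
  {"tx": -0.0015,"ty": 0.029,"tz": -0.0284,"rx": 0,"ry": 0,"rz": 0},
  {"tx": -0.0035,"ty": 0.04,"tz": -0.0284,"rx": 0,"ry": 0,"rz": 0},
  {"tx": -0.0058,"ty": 0.051,"tz": -0.0284,"rx": 0,"ry": 0,"rz": 0},
  {"tx": -0.0078,"ty": 0.062,"tz": -0.0284,"rx": 0,"ry": 0,"rz": 0},
  {"tx": -0.0094,"ty": 0.0694,"tz": -0.0284,"rx": 0,"ry": 0,"rz": 0},
])

```text
t: 21.3
ee_pos: [0.5662, -0.0543, 0.046]
orientation: [[-0.004, -0.189, 0.982], [0.002, 0.982, 0.189], [-1.0, 0.003, -0.003]]
ft_force: [-0.1, -0.8, -0.2]
width: -0.0004
```

Run:
```python
from h import *
where();o=get_obs()
w=optics.camera('wrist');cv2.imwrite('pics/w18.png',w['image'][:,:,::-1])
mv(0,4.5,46,90)
```

```text
21.3 counter [  0.9 -36.9] z 0.046 F [-0.1 -0.8 -0.2] q [-0.1   0.44 -0.28  0.86  0.    1.28] w -0.0003597601579818787
(0, 4.5, 46) shift [-0.0111  0.0532  0.0001] turn [-0.0014 -0.002  -0.0025]
```

View pics/w18.png

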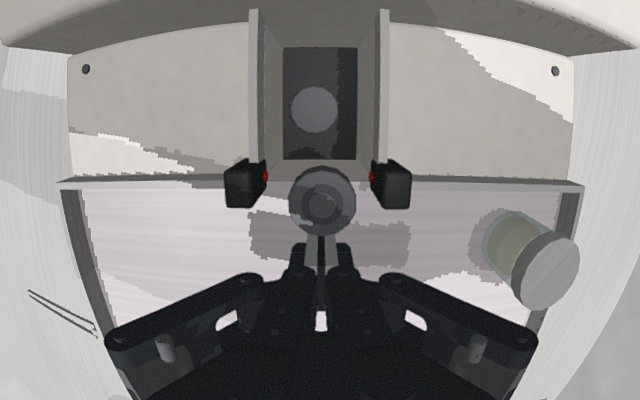

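apply_moves([
  {"tx": -0.001,"ty": 0.005,"tz": 0,"rx": 0,"ry": 0,"rz": 0},
  {"tx": -0.0026,"ty": 0.013,"tz": 0,"rx": 0,"ry": 0,"rz": 0},
  {"tx": -0.0047,"ty": 0.023,"tz": 0,"rx": 0,"ry": 0,"rz": 0},
  {"tx": -0.0068,"ty": 0.033,"tz": 0,"rx": 0,"ry": 0,"rz": 0},
  {"tx": -0.0088,"ty": 0.043,"tz": 0,"rx": 0,"ry": 0,"rz": 0},
  {"tx": -0.0105,"ty": 0.05,"tz": 0,"rx": 0,"ry": 0,"rz": 0},
  {"tx": -0.0111,"ty": 0.0535,"tz": 0,"rx": 0,"ry": 0,"rz": 0},
  {"tx": -0.0111,"ty": 0.0535,"tz": 0,"rx": 0,"ry": 0,"rz": 0},
])

```text
t: 22.15
ee_pos: [0.5575, -0.0132, 0.046]
orientation: [[-0.004, -0.19, 0.982], [0.003, 0.982, 0.19], [-1.0, 0.004, -0.004]]
ft_force: [-0.3, -0.6, 0.1]
width: -0.0
```

Run:
```python
from h import *
where();o=get_obs()
w=optics.camera('wrist');cv2.imwrite('pics/w19.png',w['image'][:,:,::-1])
mv(0,-22,46);mv(0,-60,110,90)
```

```text
22.15 counter [-0.   5.1] z 0.046 F [-0.3 -0.6  0.1] q [-0.03  0.42 -0.31  0.85  0.    1.35] w -3.245426830333779e-05
(0, -22, 46) shift [ 0.0065 -0.0351  0.    ] turn 
(0, -60, 110) shift [ 0.0158 -0.0849  0.0854] turn [-0.0013 -0.0019 -0.0026]
```

View pics/w19.png

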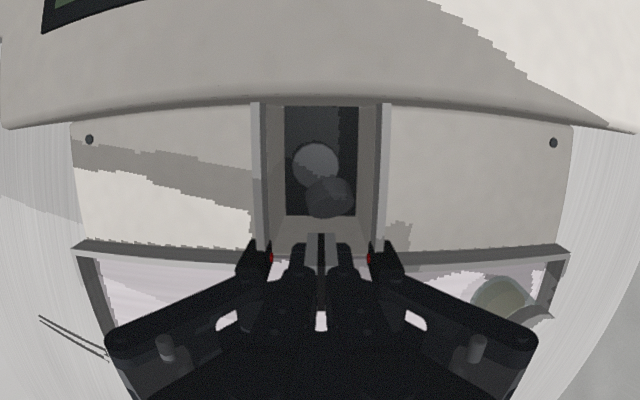

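Two stoppers are in the slot, at (315,163) and (330,196). Stopper 2 lies too near the rim for a straight push, so I'll first nudge it at 45°, then sweep it to the gate.

Run:
```python
from h import *
mv(0,-22,46);mv(40,-120,100,135);mv(58,-171,100,135)
```

```text
(0, -22, 46) shift [ 0.0065 -0.0351  0.    ] turn 
(40, -120, 100) shift [ 0.083  -0.1537  0.072 ] turn [-0.0005 -0.0024  0.3724]
(58, -171, 100) shift [ 0.1191 -0.2162  0.072 ] turn [-0.0005 -0.0024  0.3724]
```

apply_moves([
  {"tx": 0.0025,"ty": -0.014,"tz": 0,"rx": 0,"ry": 0,"rz": 0},
  {"tx": 0.0065,"ty": -0.035,"tz": 0.008,"rx": 0,"ry": 0,"rz": 0},
  {"tx": 0.01,"ty": -0.045,"tz": 0.05,"rx": 0,"ry": 0,"rz": 0.02},
  {"tx": 0.03,"ty": -0.075,"tz": 0.075,"rx": 0,"ry": 0,"rz": 0.09},
  {"tx": 0.06,"ty": -0.12,"tz": 0.075,"rx": 0,"ry": 0,"rz": 0.16},
  {"tx": 0.09,"ty": -0.165,"tz": 0.075,"rx": 0,"ry": 0,"rz": 0.23},
  {"tx": 0.112,"ty": -0.2,"tz": 0.075,"rx": 0,"ry": 0,"rz": 0.3},
  {"tx": 0.1191,"ty": -0.2162,"tz": 0.075,"rx": 0,"ry": -0.002,"rz": 0.3724},
  {"tx": 0.1191,"ty": -0.2162,"tz": 0.072,"rx": 0,"ry": -0.002,"rz": 0.3724},
  {"tx": 0.1191,"ty": -0.2162,"tz": 0.06,"rx": 0,"ry": -0.002,"rz": 0.3724},
])

```text
t: 23.2
ee_pos: [0.6474, -0.1769, 0.0916]
orientation: [[0.001, -0.823, 0.569], [0.0, 0.569, 0.823], [-1.0, -0.0, 0.001]]
ft_force: [0.3, -0.8, -0.5]
width: -0.0001
```

Run:
```python
from h import *
where();o=get_obs()
w=optics.camera('wrist');cv2.imwrite('pics/w20.png',w['image'][:,:,::-1])
mv(57,-172,80,135);mv(57,-172,46,135)
```

```text
23.2 counter [  58.2 -172.4] z 0.0916 F [ 0.3 -0.8 -0.5] q [-0.27  0.56  0.07  1.08  0.    0.34] w -0.000103385560672838
(57, -172, 80) shift [ 0.0007 -0.0015 -0.0122] turn [-0.0007 -0.0015  0.0015]
(57, -172, 46) shift [ 0.0007 -0.0015 -0.0575] turn [-0.0007 -0.0015  0.0015]
```

View pics/w20.png

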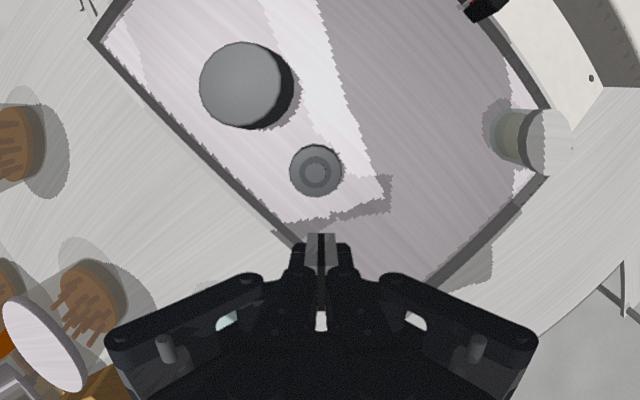

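Run:
```python
from h import *
o=get_obs();w=optics.camera('wrist')
for p,z in (((316,171),.094),((298,239),.08),((232,177),.08),((160,105),.08),((243,84),.114)): print(p,(RC.T@(wcast(w,o,p,z)[:2]-TC)*1000).round(1))
cv2.imwrite('pics/w20z.png',cv2.resize(w['image'][150:270,220:380,::-1],None,fx=5,fy=5,interpolation=cv2.INTER_CUBIC))
```

```text
(316, 171) [  31.1 -149.1]
(298, 239) [  56.8 -192.7]
(232, 177) [  -3.4 -192.2]
(160, 105) [ -74.2 -191.7]
(243, 84) [ -30.1 -139.9]
```

View pics/w20z.png

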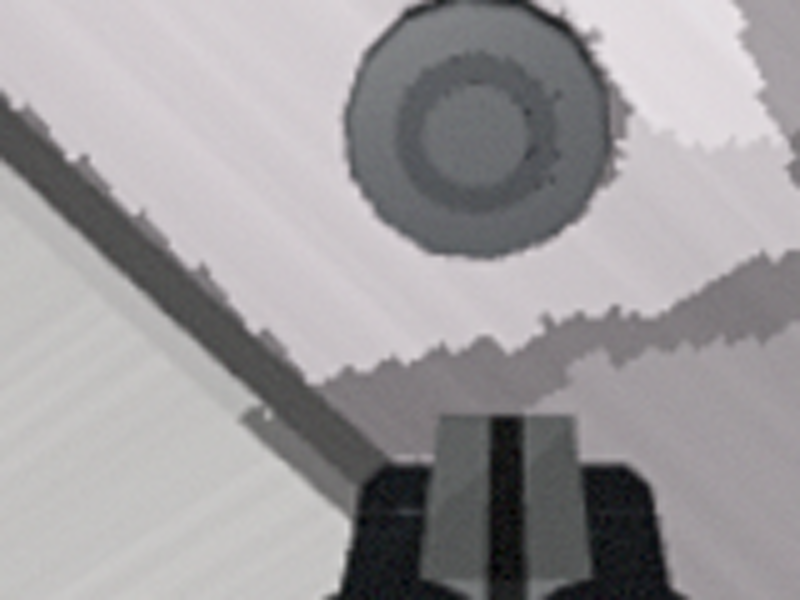

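Run:
```python
from h import *
mv(57.5,-170.5,46,135);mv(41.2,-154.2,46,135)
```

```text
(57.5, -170.5, 46) shift [ 0.0017 -0.0002 -0.0577] turn [-0.0008 -0.0021  0.0009]
(41.2, -154.2, 46) shift [-0.0237  0.0171 -0.0577] turn [-0.0008 -0.0021  0.0009]
```

apply_moves([
  {"tx": 0.001,"ty": 0,"tz": -0.015,"rx": 0,"ry": 0,"rz": 0},
  {"tx": 0.0017,"ty": 0,"tz": -0.032,"rx": 0,"ry": 0,"rz": 0},
  {"tx": 0.0017,"ty": 0,"tz": -0.047,"rx": 0,"ry": 0,"rz": 0},
  {"tx": 0.0017,"ty": 0,"tz": -0.056,"rx": 0,"ry": 0,"rz": 0},
  {"tx": 0.0017,"ty": 0,"tz": -0.0577,"rx": 0,"ry": 0,"rz": 0},
  {"tx": -0.004,"ty": 0.004,"tz": -0.0577,"rx": 0,"ry": 0,"rz": 0},
  {"tx": -0.01,"ty": 0.008,"tz": -0.0577,"rx": 0,"ry": 0,"rz": 0},
  {"tx": -0.017,"ty": 0.0125,"tz": -0.0577,"rx": 0,"ry": 0,"rz": 0},
  {"tx": -0.0225,"ty": 0.0163,"tz": -0.0577,"rx": 0,"ry": 0,"rz": 0},
  {"tx": -0.0237,"ty": 0.0171,"tz": -0.0577,"rx": 0,"ry": 0,"rz": 0},
])

```text
t: 24.3
ee_pos: [0.6267, -0.1617, 0.0465]
orientation: [[-0.004, -0.824, 0.566], [0.002, 0.566, 0.824], [-1.0, 0.005, -0.001]]
ft_force: [0.3, -0.7, -0.5]
width: 0.0
```

Run:
```python
from h import *
where();o=get_obs()
w=optics.camera('wrist');cv2.imwrite('pics/w21.png',w['image'][:,:,::-1])
print((RC.T@(wcast(w,o,(317,202),.094)[:2]-TC)*1000).round(1))
mv(48,-161,46);mv(48,-161,90,135);mv(21,-169,90,98)
```

```text
24.3 counter [  40.6 -153.6] z 0.0465 F [ 0.3 -0.7 -0.5] q [-0.25  0.56 -0.06  0.96  0.    0.35] w 7.344410031254761e-06
[  20.2 -135.6]
(48, -161, 46) shift [ 0.0112 -0.0077 -0.0006] turn 
(48, -161, 90) shift [ 0.0112 -0.0077  0.0581] turn [-0.0008 -0.002   0.0008]
(21, -169, 90) shift [-0.0222 -0.0248  0.0581] turn [-0.0014 -0.0017 -0.3076]
```

View pics/w21.png

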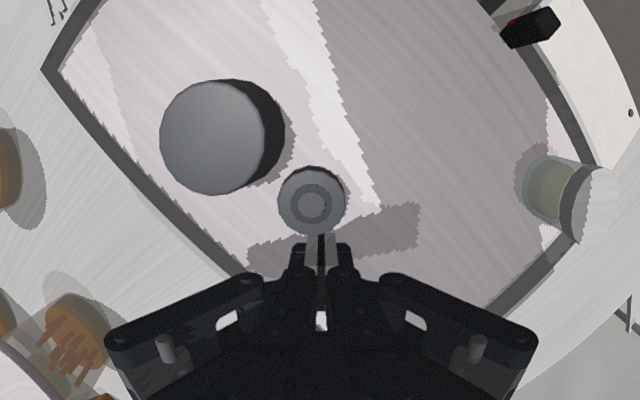

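Run:
```python
from h import *
mv(23.6,-170,90,98)
```

```text
(23.6, -170, 90) shift [-0.0186 -0.0254  0.0581] turn [-0.0014 -0.0017 -0.3076]
```

apply_moves([
  {"tx": 0.006,"ty": -0.004,"tz": 0,"rx": 0,"ry": 0,"rz": 0},
  {"tx": 0.0112,"ty": -0.0077,"tz": 0.008,"rx": 0,"ry": 0,"rz": 0},
  {"tx": 0.0112,"ty": -0.0077,"tz": 0.045,"rx": 0,"ry": 0,"rz": -0.02},
  {"tx": 0.0,"ty": -0.018,"tz": 0.058,"rx": 0,"ry": 0,"rz": -0.09},
  {"tx": -0.012,"ty": -0.025,"tz": 0.058,"rx": 0,"ry": 0,"rz": -0.16},
  {"tx": -0.018,"ty": -0.026,"tz": 0.058,"rx": 0,"ry": 0,"rz": -0.23},
  {"tx": -0.019,"ty": -0.0255,"tz": 0.058,"rx": 0,"ry": 0,"rz": -0.3},
  {"tx": -0.019,"ty": -0.0255,"tz": 0.05,"rx": -0.001,"ry": -0.002,"rz": -0.3076},
  {"tx": -0.019,"ty": -0.0255,"tz": 0.04,"rx": -0.001,"ry": -0.002,"rz": -0.3076},
  {"tx": -0.019,"ty": -0.0255,"tz": 0.04,"rx": -0.001,"ry": -0.002,"rz": -0.3076},
])

```text
t: 25.35
ee_pos: [0.6118, -0.1807, 0.0749]
orientation: [[-0.002, -0.321, 0.947], [0.001, 0.947, 0.321], [-1.0, 0.002, -0.001]]
ft_force: [0.6, -0.5, -0.9]
width: 0.0001
```

Run:
```python
from h import *
where();o=get_obs()
w=optics.camera('wrist');cv2.imwrite('pics/w22.png',w['image'][:,:,::-1])
for p in ((315,171),(320,171)):print(p,(RC.T@(wcast(w,o,p,.094)[:2]-TC)*1000).round(1))
mv(23.6,-170,46,98);mv(14,-100,46,98);mv(5,-38,46,98)
```

```text
25.35 counter [  22.5 -169.5] z 0.0749 F [ 0.6 -0.5 -0.9] q [-0.29  0.52 -0.05  1.    0.    0.96] w 0.00014849729816040092
(315, 171) [  14.4 -134.1]
(320, 171) [  17.  -133.7]
(23.6, -170, 46) shift [ 0.0012 -0.0003 -0.0391] turn [-0.0006 -0.0005 -0.0008]
(14, -100, 46) shift [-0.0285  0.0891 -0.0391] turn [-0.0006 -0.0005 -0.0008]
(5, -38, 46) shift [-0.0555  0.1681 -0.0391] turn [-0.0006 -0.0005 -0.0008]
```

View pics/w22.png

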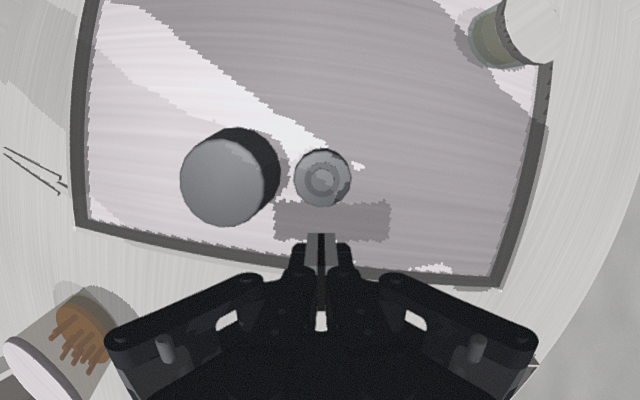

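apply_moves([
  {"tx": 0.0012,"ty": -0.0003,"tz": -0.015,"rx": 0,"ry": 0,"rz": 0},
  {"tx": 0.0012,"ty": -0.0003,"tz": -0.03,"rx": 0,"ry": 0,"rz": 0},
  {"tx": 0.0012,"ty": -0.0003,"tz": -0.0391,"rx": 0,"ry": 0,"rz": 0},
  {"tx": 0.0012,"ty": -0.0003,"tz": -0.0391,"rx": 0,"ry": 0,"rz": 0},
  {"tx": -0.0005,"ty": 0.005,"tz": -0.0391,"rx": 0,"ry": 0,"rz": 0},
  {"tx": -0.004,"ty": 0.0145,"tz": -0.0391,"rx": 0,"ry": 0,"rz": 0},
  {"tx": -0.0085,"ty": 0.0275,"tz": -0.0391,"rx": 0,"ry": 0,"rz": 0},
  {"tx": -0.0128,"ty": 0.0405,"tz": -0.0391,"rx": 0,"ry": 0,"rz": 0},
  {"tx": -0.0171,"ty": 0.0535,"tz": -0.0391,"rx": 0,"ry": 0,"rz": 0},
  {"tx": -0.0208,"ty": 0.064,"tz": -0.0391,"rx": 0,"ry": 0,"rz": 0},
])

```text
t: 26.4
ee_pos: [0.5961, -0.1315, 0.0463]
orientation: [[-0.001, -0.321, 0.947], [0.001, 0.947, 0.321], [-1.0, 0.001, -0.0]]
ft_force: [0.1, -0.4, -0.4]
width: 0.0
```

Run:
```python
from h import *
where();o=get_obs()
w=optics.camera('wrist');cv2.imwrite('pics/w23.png',w['image'][:,:,::-1])
mv(4,-45,46,98);mv(3.5,-45,46,90)
```

```text
26.4 counter [  16.1 -118.3] z 0.0463 F [ 0.1 -0.4 -0.4] q [-0.22  0.5  -0.17  0.91  0.    1.03] w 1.941134989611948e-05
(4, -45, 46) shift [-0.0329  0.0915 -0.0002] turn [-0.0011 -0.0009 -0.0016]
(3.5, -45, 46) shift [-0.0336  0.0914 -0.0002] turn [-0.0012 -0.0008 -0.0683]
```

View pics/w23.png

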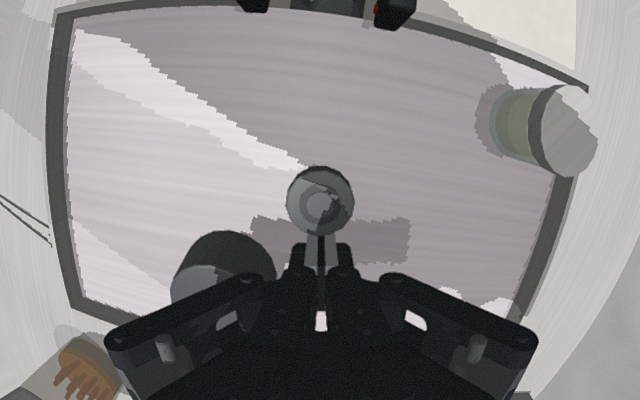

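Stopper 2 is centred on the tips at (320,201), and the bung hasn't moved. I'll carry on up to the gate.

apply_moves([
  {"tx": -0.002,"ty": 0.0055,"tz": 0,"rx": 0,"ry": 0,"rz": 0},
  {"tx": -0.005,"ty": 0.014,"tz": 0,"rx": 0,"ry": 0,"rz": 0},
  {"tx": -0.0093,"ty": 0.026,"tz": 0,"rx": 0,"ry": 0,"rz": 0},
  {"tx": -0.014,"ty": 0.039,"tz": 0,"rx": 0,"ry": 0,"rz": 0},
  {"tx": -0.0187,"ty": 0.052,"tz": 0,"rx": 0,"ry": 0,"rz": 0},
  {"tx": -0.0234,"ty": 0.065,"tz": 0,"rx": 0,"ry": 0,"rz": 0},
  {"tx": -0.028,"ty": 0.078,"tz": 0,"rx": 0,"ry": 0,"rz": 0},
  {"tx": -0.0313,"ty": 0.087,"tz": 0,"rx": 0,"ry": 0,"rz": 0},
  {"tx": -0.0329,"ty": 0.0915,"tz": 0,"rx": 0,"ry": 0,"rz": 0},
])

```text
t: 27.35
ee_pos: [0.5703, -0.0609, 0.0462]
orientation: [[-0.002, -0.323, 0.946], [0.002, 0.946, 0.323], [-1.0, 0.003, -0.001]]
ft_force: [-0.0, 0.3, 0.2]
width: -0.0001
```

Run:
```python
from h import *
where();o=get_obs()
w=optics.camera('wrist');cv2.imwrite('pics/w24.png',w['image'][:,:,::-1])
print((RC.T@(wcast(w,o,(320,202),.094)[:2]-TC)*1000).round(1))
mv(1,-20,46,98);mv(-2,5,46,98)
```

```text
27.35 counter [  3.8 -44.1] z 0.0462 F [-0.   0.3  0.2] q [-0.11  0.44 -0.27  0.86  0.    1.13] w -0.00011015151168457544
[ -0.4 -17. ]
(1, -20, 46) shift [-0.0095  0.0307 -0.0002] turn [-0.0013 -0.001  -0.002 ]
(-2, 5, 46) shift [-0.0196  0.0627 -0.0002] turn [-0.0013 -0.001  -0.002 ]
```

View pics/w24.png

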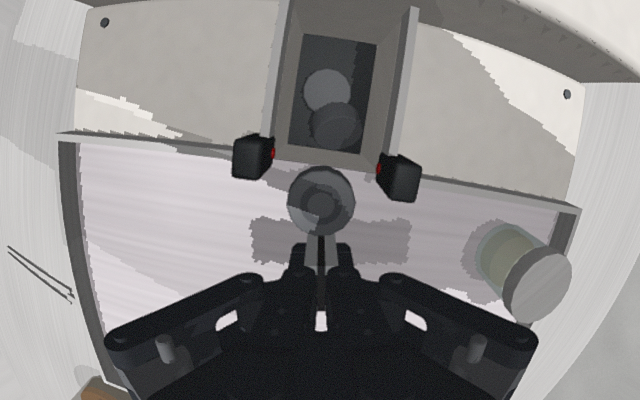

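apply_moves([
  {"tx": -0.0014,"ty": 0.006,"tz": 0,"rx": 0,"ry": 0,"rz": 0},
  {"tx": -0.0035,"ty": 0.015,"tz": 0,"rx": 0,"ry": 0,"rz": 0},
  {"tx": -0.006,"ty": 0.0255,"tz": 0,"rx": 0,"ry": 0,"rz": 0},
  {"tx": -0.0085,"ty": 0.036,"tz": 0,"rx": 0,"ry": 0,"rz": 0},
  {"tx": -0.011,"ty": 0.0465,"tz": 0,"rx": 0,"ry": 0,"rz": 0},
  {"tx": -0.0135,"ty": 0.057,"tz": 0,"rx": 0,"ry": 0,"rz": 0},
  {"tx": -0.015,"ty": 0.0636,"tz": 0,"rx": 0,"ry": 0,"rz": 0},
  {"tx": -0.015,"ty": 0.0636,"tz": 0,"rx": 0,"ry": 0,"rz": 0},
  {"tx": -0.015,"ty": 0.0636,"tz": 0,"rx": 0,"ry": 0,"rz": 0},
])

```text
t: 28.3
ee_pos: [0.5591, -0.0129, 0.0462]
orientation: [[-0.002, -0.323, 0.946], [0.002, 0.946, 0.323], [-1.0, 0.003, -0.001]]
ft_force: [-0.5, -0.8, 1.3]
width: 0.0001
```

Run:
```python
from h import *
where();o=get_obs()
w=optics.camera('wrist');cv2.imwrite('pics/w25.png',w['image'][:,:,::-1])
mv(0,-25,46);mv(0,-60,160)
```

```text
28.3 counter [1.6 5.1] z 0.0462 F [-0.5 -0.8  1.3] q [-0.02  0.42 -0.3   0.85  0.    1.22] w 9.288524894205489e-05
(0, -25, 46) shift [ 0.0052 -0.0396 -0.0003] turn 
(0, -60, 160) shift [ 0.0138 -0.0854  0.1517] turn
```

View pics/w25.png

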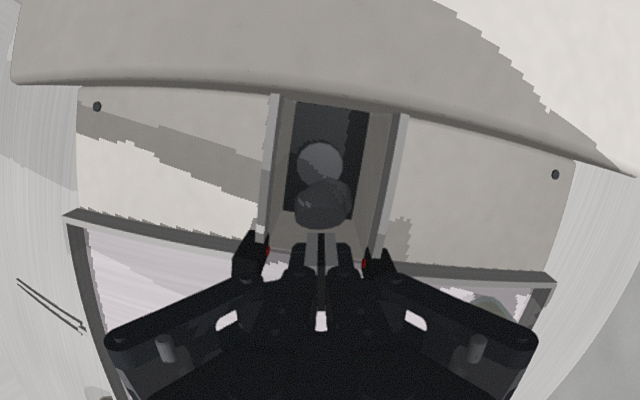

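Stopper 2 has left the plate and lies in the slot on the others. I'll back straight out, rise, and check.

apply_moves([
  {"tx": 0.002,"ty": -0.014,"tz": 0,"rx": 0,"ry": 0,"rz": 0},
  {"tx": 0.0045,"ty": -0.034,"tz": 0.003,"rx": 0,"ry": 0,"rz": 0},
  {"tx": 0.0052,"ty": -0.04,"tz": 0.03,"rx": 0,"ry": 0,"rz": 0},
  {"tx": 0.008,"ty": -0.055,"tz": 0.08,"rx": 0,"ry": 0,"rz": 0},
  {"tx": 0.0138,"ty": -0.07,"tz": 0.13,"rx": 0,"ry": 0,"rz": 0},
  {"tx": 0.0138,"ty": -0.0854,"tz": 0.17,"rx": 0,"ry": 0,"rz": 0},
  {"tx": 0.0138,"ty": -0.0854,"tz": 0.2,"rx": 0,"ry": 0,"rz": 0},
  {"tx": 0.0138,"ty": -0.0854,"tz": 0.2,"rx": 0,"ry": 0,"rz": 0},
  {"tx": 0.0138,"ty": -0.0854,"tz": 0.2,"rx": 0,"ry": 0,"rz": 0},
])

```text
t: 29.25
ee_pos: [0.5698, -0.0784, 0.1964]
orientation: [[-0.001, -0.322, 0.947], [0.002, 0.947, 0.322], [-1.0, 0.002, -0.0]]
ft_force: [-0.8, -0.0, 0.1]
width: -0.0004
```

Run:
```python
from h import *
where();o=get_obs()
w=optics.camera('wrist');cv2.imwrite('pics/w26.png',w['image'][:,:,::-1])
s=optics.camera('side');cv2.imwrite('pics/s26.png',s['image'][:,:,::-1]);where()
```

```text
29.25 counter [  0.  -61.3] z 0.1964 F [-0.8 -0.   0.1] q [-0.14  0.35 -0.    1.22  0.    1.11] w -0.00035709725175200765
29.35 counter [ -1.  -60.3] z 0.1948 F [-0.7 -0.1 -0.7] q [-0.14  0.35 -0.01  1.22  0.    1.11] w 5.5506261996683795e-05
```

View pics/w26.png

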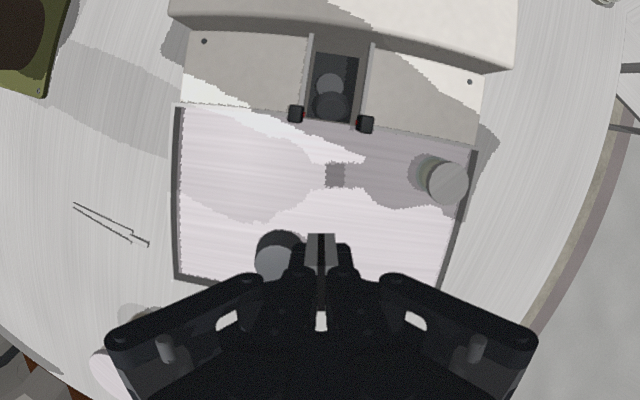

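View pics/s26.png

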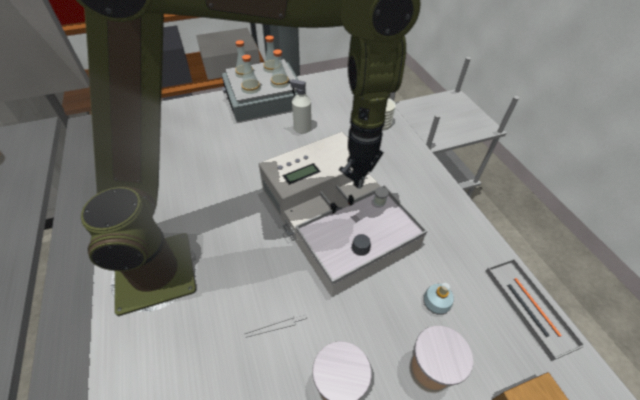

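The plate holds only the bung and the jar. A final zoom on the slot, and a position check on the bung and jar:

Run:
```python
from h import *
w=cv2.imread('pics/w26.png');cv2.imwrite('pics/w26z.png',cv2.resize(w[20:150,270:400],None,fx=4.5,fy=4.5,interpolation=cv2.INTER_CUBIC))
for n in('side0','s26'):
    g=cv2.imread(f'pics/{n}.png').max(2).astype(int)
    m=np.zeros_like(g,np.uint8);m[230:258,345:375]=g[230:258,345:375]<100
    k,l,s,c=cv2.connectedComponentsWithStats(m);i=1+s[1:,4].argmax();print(n,s[i],c[i].round(2))
a=cv2.imread('pics/side0.png')[183:210,370:392].astype(int);b=cv2.imread('pics/s26.png')[183:210,370:392].astype(int)
for im in(a,b): print(cv2.connectedComponentsWithStats(((im.max(2)<110)).astype(np.uint8))[3])
d=np.abs(cv2.imread('pics/side0.png').astype(int)-cv2.imread('pics/s26.png')).max(2);d=d[300:];print('lower part changed px',(d>40).sum())
```

```text
side0 [352 235  19  20 303] [360.91 244.87]
s26 [352 235  18  20 287] [360.78 244.98]
[[10.64605544 12.15991471]
 [ 1.83333333 10.16666667]
 [20.1        11.9       ]
 [ 9.91262136 17.26213592]]
[[11.03608247 11.63917526]
 [13.66666667  4.33333333]
 [ 9.42857143 15.72906404]]
lower part changed px 0
```

View pics/w26z.png

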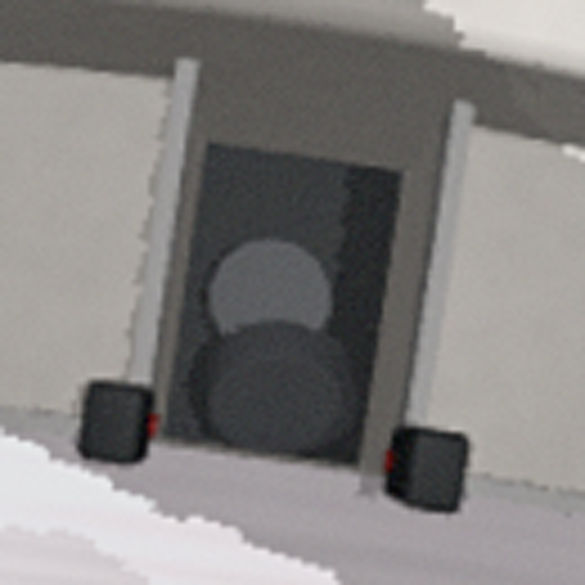

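Run:
```python
from h import *
o=get_obs();where();w=optics.camera('wrist')
print('jar',(RC.T@(wcast(w,o,(449,183),.126)[:2]-TC)*1000).round(1))
print(robot.hand_in())
```

```text
29.35 counter [ -1.  -60.3] z 0.1948 F [-0.7 -0.1 -0.7] q [-0.14  0.35 -0.01  1.22  0.    1.11] w 5.5506261996683795e-05
jar [109.2 -34.3]
the job is handed in; nothing more can be done
None
```

All three stoppers are in the slot. I swept them through the gate one at a time with the shut fingertips, lifting none, and handed the job in at about 29 s with the hand raised clear of the plate.

**Last checks:**
- **Slot:** the wrist picture shows the stoppers lying well down in the slot. Two rest on the floor; the third lies on top and mostly hides the second. The feed plate holds only the bung and the jar.
- **Bung:** its side-view position changed by about 0.1 px, so it did not move.
- **Jar:** it measures (109,-34) against (110.5,-35) at the start, within measuring error. I could not confirm this in the side view because the shadows had changed.
- **Bench:** the lower part of the side view, with the tubs and forceps, shows no changed pixels. I made no separate check of the spray bottle.
- **Forces:** wrist readings peaked at about 6 N.

**Disagreements:**
- **Tool point:** the visible tips turned out to be about 38 mm short of the reported TCP. My first three sweeps at stopper 1 passed over it without moving it. I then found the plate by light contact at about 5 N and worked from that height.
- **Counter position:** the top and wrist cameras disagreed by about 2.6 mm on where the counter stands. I followed the wrist camera.

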